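# Load bar specimens into the analyser's collets and start it

### The job

Load every square aluminium bar lying on the bench into a collet of its own: slide it in fully home against the depth stop and fold that collet's lever right down to clamp it, leaving the levers of empty collets up. When all the bars are clamped, press the hinged start pedal down to its stop, hold it there for half a second and let it spring back up. Do not shift or knock over the cup, bottles, jar, weight, screwdriver and box standing about.

Things in the scene. Friction and masses are not known exactly. Their poses are not given: they have to be found in the camera images.
- bar1: a plain square aluminium bar, 140 mm long, 20 x 20 mm section, about 0.15 kg, lying flat on the bench (3 or 4 such bars are present). Origin at its centre, x along its length; both ends are alike
- bar2: a plain square aluminium bar, 140 mm long, 20 x 20 mm section, about 0.15 kg, lying flat on the bench (3 or 4 such bars are present). Origin at its centre, x along its length; both ends are alike
- bar3: a plain square aluminium bar, 140 mm long, 20 x 20 mm section, about 0.15 kg, lying flat on the bench (3 or 4 such bars are present). Origin at its centre, x along its length; both ends are alike
- bar4: a plain square aluminium bar, 140 mm long, 20 x 20 mm section, about 0.15 kg, lying flat on the bench (3 or 4 such bars are present). Origin at its centre, x along its length; both ends are alike
- collet1 (a point): one of four alike square-bore collets, 88 mm apart in a row before the white analyser, bores level, facing the robot. Point: bore centre line in the mouth plane, 55 mm up, where the centre of a bar lying on the bore floor passes. x points into the bore, y along the row to the next number, z up. The depth stop is 50 mm inside: a seated bar's centre is at x = -20 mm
- collet2 (a point): collet 2, as collet 1 (all four alike). The bore floor is 10 mm below this point, its roof 15 mm above; with the lever up two brass jaws stand 13 mm left and right of the centre line; as the lever goes down they close evenly, gripping the 20 mm bar when fully down (a closed collet lets no bar in)
- collet3 (a point): collet 3, as collet 1. A sill 12 mm wide, flush with the bore floor, runs 55 mm out of the mouth towards the robot and carries a bar that is let go. The steel housing is 68 mm wide and 60 mm deep, its top 25 mm above this point
- collet4 (a point): collet 4, as collet 1. The grey base plate, 12 mm high, starts at the mouth plane; the analyser's front is 150 mm behind the mouth, its top 60 mm above this point with a printer rising to 90 mm
- lever1 (a joint): clamp lever on collet 1: 0 = up (open, 45 degrees above level, pointing away from the robot), 0.785 rad = down, level (closed, its stop). Pivot 35 mm behind the mouth, 37 mm above the collet point; arm 60 mm long to the grip centre, 14 wide, 10 thick, with a black cross grip 18 mm thick, 34 wide. Stays where left; 0.15 Nm moves it; push the grip along its arc (straight down it may bind)
- lever2 (a joint): clamp lever on collet 2: 0 = up (open, 45 degrees above level, pointing away from the robot), 0.785 rad = down, level (closed, its stop). Pivot 35 mm behind the mouth, 37 mm above the collet point; arm 60 mm long to the grip centre, 14 wide, 10 thick, with a black cross grip 18 mm thick, 34 wide. Stays where left; 0.15 Nm moves it; push the grip along its arc (straight down it may bind)
- lever3 (a joint): clamp lever on collet 3: 0 = up (open, 45 degrees above level, pointing away from the robot), 0.785 rad = down, level (closed, its stop). Pivot 35 mm behind the mouth, 37 mm above the collet point; arm 60 mm long to the grip centre, 14 wide, 10 thick, with a black cross grip 18 mm thick, 34 wide. Stays where left; 0.15 Nm moves it; push the grip along its arc (straight down it may bind)
- lever4 (a joint): clamp lever on collet 4: 0 = up (open, 45 degrees above level, pointing away from the robot), 0.785 rad = down, level (closed, its stop). Pivot 35 mm behind the mouth, 37 mm above the collet point; arm 60 mm long to the grip centre, 14 wide, 10 thick, with a black cross grip 18 mm thick, 34 wide. Stays where left; 0.15 Nm moves it; push the grip along its arc (straight down it may bind)
- pedal (a joint): hinged spring pedal: 0 = up, 0.30 rad = fully down on its stop. About 7 to 9 N at the pad takes it down; it springs back up when let go
- pedal_pad (a point): point on top of the pedal's aluminium plate, 90 mm from its hinge, 20 mm from its free edge, among the rubber ribs; about 55 mm above the bench when up and about 29 mm when fully down. The plate is 110 mm long and 80 mm wide; its own x runs level to the hinge, away from the robot, when up
- cup: bystander: white paper cup, 85 mm tall; origin at the centre of its underside
- bottle1: bystander: small white bottle, 60 mm tall; origin at the centre of its underside
- bottle2: bystander: small white bottle, 60 mm tall; origin at the centre of its underside
- jar: bystander: glass jar, 70 mm tall, 60 mm across; origin at the centre of its underside
- weight: bystander: brass knobbed weight, 40 mm across and 40 mm tall; origin at the centre of its underside
- driver: bystander: screwdriver, 180 mm, lying
- tips: bystander: open grey box, 90 x 120 x 50 mm; origin at the centre of its underside
There are look-alikes about, which are no part of the job. What is shaped like the part that bears pedal but brown is not meant.

How it is judged (in metres and radians):
On the way, in this order (a step that is already met when the one before it is completed fails the run):
1. every bar present sits fully home in a collet whose lever is down (((x of bar1 in the frame of collet1 between -0.0245 and -0.01 m and y of bar1 in the frame of collet1 between -0.006 and 0.006 m and z of bar1 in the frame of collet1 between -0.007 and 0.007 m and angle between the x axis of bar1 and the x axis of collet1, either way round below 0.1 rad and value of joint lever1 above 0.7 rad) or (x of bar1 in the frame of collet2 between -0.0245 and -0.01 m and y of bar1 in the frame of collet2 between -0.006 and 0.006 m and z of bar1 in the frame of collet2 between -0.007 and 0.007 m and angle between the x axis of bar1 and the x axis of collet2, either way round below 0.1 rad and value of joint lever2 above 0.7 rad) or (x of bar1 in the frame of collet3 between -0.0245 and -0.01 m and y of bar1 in the frame of collet3 between -0.006 and 0.006 m and z of bar1 in the frame of collet3 between -0.007 and 0.007 m and angle between the x axis of bar1 and the x axis of collet3, either way round below 0.1 rad and value of joint lever3 above 0.7 rad) or (x of bar1 in the frame of collet4 between -0.0245 and -0.01 m and y of bar1 in the frame of collet4 between -0.006 and 0.006 m and z of bar1 in the frame of collet4 between -0.007 and 0.007 m and angle between the x axis of bar1 and the x axis of collet4, either way round below 0.1 rad and value of joint lever4 above 0.7 rad)) and ((x of bar2 in the frame of collet1 between -0.0245 and -0.01 m and y of bar2 in the frame of collet1 between -0.006 and 0.006 m and z of bar2 in the frame of collet1 between -0.007 and 0.007 m and angle between the x axis of bar2 and the x axis of collet1, either way round below 0.1 rad and value of joint lever1 above 0.7 rad) or (x of bar2 in the frame of collet2 between -0.0245 and -0.01 m and y of bar2 in the frame of collet2 between -0.006 and 0.006 m and z of bar2 in the frame of collet2 between -0.007 and 0.007 m and angle between the x axis of bar2 and the x axis of collet2, either way round below 0.1 rad and value of joint lever2 above 0.7 rad) or (x of bar2 in the frame of collet3 between -0.0245 and -0.01 m and y of bar2 in the frame of collet3 between -0.006 and 0.006 m and z of bar2 in the frame of collet3 between -0.007 and 0.007 m and angle between the x axis of bar2 and the x axis of collet3, either way round below 0.1 rad and value of joint lever3 above 0.7 rad) or (x of bar2 in the frame of collet4 between -0.0245 and -0.01 m and y of bar2 in the frame of collet4 between -0.006 and 0.006 m and z of bar2 in the frame of collet4 between -0.007 and 0.007 m and angle between the x axis of bar2 and the x axis of collet4, either way round below 0.1 rad and value of joint lever4 above 0.7 rad)) and ((x of bar3 in the frame of collet1 between -0.0245 and -0.01 m and y of bar3 in the frame of collet1 between -0.006 and 0.006 m and z of bar3 in the frame of collet1 between -0.007 and 0.007 m and angle between the x axis of bar3 and the x axis of collet1, either way round below 0.1 rad and value of joint lever1 above 0.7 rad) or (x of bar3 in the frame of collet2 between -0.0245 and -0.01 m and y of bar3 in the frame of collet2 between -0.006 and 0.006 m and z of bar3 in the frame of collet2 between -0.007 and 0.007 m and angle between the x axis of bar3 and the x axis of collet2, either way round below 0.1 rad and value of joint lever2 above 0.7 rad) or (x of bar3 in the frame of collet3 between -0.0245 and -0.01 m and y of bar3 in the frame of collet3 between -0.006 and 0.006 m and z of bar3 in the frame of collet3 between -0.007 and 0.007 m and angle between the x axis of bar3 and the x axis of collet3, either way round below 0.1 rad and value of joint lever3 above 0.7 rad) or (x of bar3 in the frame of collet4 between -0.0245 and -0.01 m and y of bar3 in the frame of collet4 between -0.006 and 0.006 m and z of bar3 in the frame of collet4 between -0.007 and 0.007 m and angle between the x axis of bar3 and the x axis of collet4, either way round below 0.1 rad and value of joint lever4 above 0.7 rad)) and ((x of bar4 in the frame of collet1 between -0.0245 and -0.01 m and y of bar4 in the frame of collet1 between -0.006 and 0.006 m and z of bar4 in the frame of collet1 between -0.007 and 0.007 m and angle between the x axis of bar4 and the x axis of collet1, either way round below 0.1 rad and value of joint lever1 above 0.7 rad) or (x of bar4 in the frame of collet2 between -0.0245 and -0.01 m and y of bar4 in the frame of collet2 between -0.006 and 0.006 m and z of bar4 in the frame of collet2 between -0.007 and 0.007 m and angle between the x axis of bar4 and the x axis of collet2, either way round below 0.1 rad and value of joint lever2 above 0.7 rad) or (x of bar4 in the frame of collet3 between -0.0245 and -0.01 m and y of bar4 in the frame of collet3 between -0.006 and 0.006 m and z of bar4 in the frame of collet3 between -0.007 and 0.007 m and angle between the x axis of bar4 and the x axis of collet3, either way round below 0.1 rad and value of joint lever3 above 0.7 rad) or (x of bar4 in the frame of collet4 between -0.0245 and -0.01 m and y of bar4 in the frame of collet4 between -0.006 and 0.006 m and z of bar4 in the frame of collet4 between -0.007 and 0.007 m and angle between the x axis of bar4 and the x axis of collet4, either way round below 0.1 rad and value of joint lever4 above 0.7 rad))), for 0.2 s.
2. with all bars clamped, the pedal is held down on its stop (all of step 1 and value of joint pedal above 0.27 rad), for 0.2 s.
At the end, for the whole second after the job is handed in: every bar present lies in a collet, its inner end within 4.5 mm of the depth stop, within 6 mm of the centre line and 0.1 rad of straight, with that collet's lever down (above 0.70 rad); levers of empty collets are up (below 0.4 rad); the pedal is up again (below 0.08 rad) and the bars are at rest (all of step 1 and (value of joint lever1 below 0.4 rad or (x of bar1 in the frame of collet1 between -0.0245 and -0.01 m and y of bar1 in the frame of collet1 between -0.006 and 0.006 m and z of bar1 in the frame of collet1 between -0.007 and 0.007 m and angle between the x axis of bar1 and the x axis of collet1, either way round below 0.1 rad) or (x of bar2 in the frame of collet1 between -0.0245 and -0.01 m and y of bar2 in the frame of collet1 between -0.006 and 0.006 m and z of bar2 in the frame of collet1 between -0.007 and 0.007 m and angle between the x axis of bar2 and the x axis of collet1, either way round below 0.1 rad) or (x of bar3 in the frame of collet1 between -0.0245 and -0.01 m and y of bar3 in the frame of collet1 between -0.006 and 0.006 m and z of bar3 in the frame of collet1 between -0.007 and 0.007 m and angle between the x axis of bar3 and the x axis of collet1, either way round below 0.1 rad) or (x of bar4 in the frame of collet1 between -0.0245 and -0.01 m and y of bar4 in the frame of collet1 between -0.006 and 0.006 m and z of bar4 in the frame of collet1 between -0.007 and 0.007 m and angle between the x axis of bar4 and the x axis of collet1, either way round below 0.1 rad)) and (value of joint lever2 below 0.4 rad or (x of bar1 in the frame of collet2 between -0.0245 and -0.01 m and y of bar1 in the frame of collet2 between -0.006 and 0.006 m and z of bar1 in the frame of collet2 between -0.007 and 0.007 m and angle between the x axis of bar1 and the x axis of collet2, either way round below 0.1 rad) or (x of bar2 in the frame of collet2 between -0.0245 and -0.01 m and y of bar2 in the frame of collet2 between -0.006 and 0.006 m and z of bar2 in the frame of collet2 between -0.007 and 0.007 m and angle between the x axis of bar2 and the x axis of collet2, either way round below 0.1 rad) or (x of bar3 in the frame of collet2 between -0.0245 and -0.01 m and y of bar3 in the frame of collet2 between -0.006 and 0.006 m and z of bar3 in the frame of collet2 between -0.007 and 0.007 m and angle between the x axis of bar3 and the x axis of collet2, either way round below 0.1 rad) or (x of bar4 in the frame of collet2 between -0.0245 and -0.01 m and y of bar4 in the frame of collet2 between -0.006 and 0.006 m and z of bar4 in the frame of collet2 between -0.007 and 0.007 m and angle between the x axis of bar4 and the x axis of collet2, either way round below 0.1 rad)) and (value of joint lever3 below 0.4 rad or (x of bar1 in the frame of collet3 between -0.0245 and -0.01 m and y of bar1 in the frame of collet3 between -0.006 and 0.006 m and z of bar1 in the frame of collet3 between -0.007 and 0.007 m and angle between the x axis of bar1 and the x axis of collet3, either way round below 0.1 rad) or (x of bar2 in the frame of collet3 between -0.0245 and -0.01 m and y of bar2 in the frame of collet3 between -0.006 and 0.006 m and z of bar2 in the frame of collet3 between -0.007 and 0.007 m and angle between the x axis of bar2 and the x axis of collet3, either way round below 0.1 rad) or (x of bar3 in the frame of collet3 between -0.0245 and -0.01 m and y of bar3 in the frame of collet3 between -0.006 and 0.006 m and z of bar3 in the frame of collet3 between -0.007 and 0.007 m and angle between the x axis of bar3 and the x axis of collet3, either way round below 0.1 rad) or (x of bar4 in the frame of collet3 between -0.0245 and -0.01 m and y of bar4 in the frame of collet3 between -0.006 and 0.006 m and z of bar4 in the frame of collet3 between -0.007 and 0.007 m and angle between the x axis of bar4 and the x axis of collet3, either way round below 0.1 rad)) and (value of joint lever4 below 0.4 rad or (x of bar1 in the frame of collet4 between -0.0245 and -0.01 m and y of bar1 in the frame of collet4 between -0.006 and 0.006 m and z of bar1 in the frame of collet4 between -0.007 and 0.007 m and angle between the x axis of bar1 and the x axis of collet4, either way round below 0.1 rad) or (x of bar2 in the frame of collet4 between -0.0245 and -0.01 m and y of bar2 in the frame of collet4 between -0.006 and 0.006 m and z of bar2 in the frame of collet4 between -0.007 and 0.007 m and angle between the x axis of bar2 and the x axis of collet4, either way round below 0.1 rad) or (x of bar3 in the frame of collet4 between -0.0245 and -0.01 m and y of bar3 in the frame of collet4 between -0.006 and 0.006 m and z of bar3 in the frame of collet4 between -0.007 and 0.007 m and angle between the x axis of bar3 and the x axis of collet4, either way round below 0.1 rad) or (x of bar4 in the frame of collet4 between -0.0245 and -0.01 m and y of bar4 in the frame of collet4 between -0.006 and 0.006 m and z of bar4 in the frame of collet4 between -0.007 and 0.007 m and angle between the x axis of bar4 and the x axis of collet4, either way round below 0.1 rad)) and value of joint pedal below 0.08 rad and linear speed of each of bar1, bar2, bar3, bar4 below 0.02 m/s); the robot touches nothing.
It fails at once if a bystander (cup, bottles, jar, weight, screwdriver, box) is shifted more than 50 mm or knocked over (distance of any of cup, bottle1, bottle2, jar, weight, driver, tips from where it was at the start of the episode above 0.05 m or angle between any of cup, bottle1, bottle2, jar, weight, tips's own z axis and vertical above 0.6 rad).
Of bar1, bar2, bar3, bar4 only 3 to 4 are there at a start; the rules pass over those that are not, and their reading is None.
At some moment in a run one of bar1, bar2, bar3, bar4 may be knocked a few centimetres aside while the robot is not near it.
Once in a run the grip may slacken for a moment while it holds something.
It also fails if it takes over 210 s, if anything falls off the work surface, if the arm or the gripper's body presses on something with over 40 N, if the wrist force passes 120 N, or if a joint passes its speed limit or range.

### The arm

A 7-joint arm with a two-finger parallel gripper is mounted at the origin on the work surface. World frame = base frame: x ahead of the robot, y to its left, z up, the work surface at z = 0. Lengths are in mm, angles in rad, forces in N, time in s.
With the tool pointing down it reaches from about 400 to 875 mm from the base axis. Payload 4.4 kg.
Tool frame: the origin (TCP) lies midway between the tips of the shut fingers; the grasp point (between the pads) lies 19 mm behind it; z points along the fingers, y is the line along which they close (so a half turn about z gives the same grasp; the last joint's range is limited). The gripper opens to 85 mm and grips with 20 to 120 N. Pads are 22 mm wide; open, the fingers measure 114 mm over their backs; the gripper's body (76 mm by 85 mm) begins 54 mm behind the grasp point. The pads swing forward as they close: fully open they stand 13 mm farther back than shut.
Start: joints at [1.242, 0.628, 0.038, 1.517, -0.027, 0.996, -0.02], TCP at [168.888, -627.69, 231.313] pointing down, gripper open.
Joint ranges: [-3.06, 3.06], [-0.37, 2.12], [-1.25, 1.32], [0.18, 2.47], [-1.1, 4.24], [0.23, 1.98], [-2.94, 2.94]. Speed limits (rad/s): [2.57, 2.57, 3.14, 3.14, 3.14, 3.14, 3.14].

### API

Orientations are given as [roll, pitch, yaw] about the fixed x, y, z axes, in that order (R = Rz(yaw) Ry(pitch) Rx(roll)).
In Python, from cell import ctrl, get_image, get_calibration gives the robot as it stands.
- The arm moves only by the shell command python3 -m creep 'ROWS'. ROWS is JSON, a list of rows, each an object of numbers: "dx", "dy", "dz": the shift along the world's x, y, z normalised to -1 to 1, where 1 is 0.4 m; "rx", "ry", "rz": the turn, a rotation vector about the world's x, y, z normalised to -1 to 1, where 1 is 2 pi rad; "grip": the closure, from -1 (fully open) to 1 (shut). A call has exactly 5 rows; each row is the pose to reach, as a shift and turn from the pose commanded when the call began, turning the shorter way round; what a row does not reach only later rows make up. A row lasts 1/8 s, in which the tool goes at most 62.5 mm and 10.7 degrees, less where a joint would pass 70% of its speed; a pose out of reach is approached as far as the arm can. A call with a number of a shift or a turn outside -1 to 1 is refused whole. A call with a gripper value outside its range is refused whole. The fingers move at their own pace and stop on an object; the grip force is fixed at half the most. Time passes only in rows, so rows that repeat a pose let the fingers close, or fill a call up. It gives the time, the measured TCP pose, the force, the opening and the grip force at its end, in the units of the state.
- ctrl.read_state(): the state, without advancing time (a new reading comes with each control period).
- get_image(name): name is "side" or "top" or "wrist"; returns the picture (384x512x3 uint8, red, green, blue); there is no depth.
- get_calibration(name): a dict with "mtx" (3x3 intrinsics, pixels), "world_from_camera" (4x4, takes a point from camera to world coordinates). Camera axes: x right, y down, z forward; pixel columns grow to the right and rows downward; lengths in mm; the calibration is good to about 2 mm. The wrist camera is an equidistant fisheye: a pixel r from the principal point sees the ray r / f radians off the axis. A picture is of the moment at which its call begins: read the wrist's pose just before it. get_calibration takes no time and is no camera call; for the wrist camera it gives the pose at the moment of the call.
- ctrl.finish_job(): hands the job in; it is judged then, once.
The state is a dict: "clock": time; "qpos": joint angles; "qd": joint speeds; "tau": joint torques, N m; "eef_pos": TCP position; "tool_rot": TCP orientation; "force": force on the tool from outside, world axes, zero at the start; "torque": the same for the moment, N m; "width": finger opening in mm; "gripper_force": force on a finger pad.
Only numpy, scipy, OpenCV 4.12 (cv2) and the standard library are available. Lean on these libraries where they do the work, as an engineer would, in place of code of your own. Each camera call takes 0.05 s, during which the arm holds its last target. There are 200 camera calls.

## Working session

There is one attempt and no reset: what is moved stays moved. The work goes in short steps, Python scripts to look and compute and a shell command to move; the robot and the scene stay as the last step left them, time stands still between calls to the robot, and variables do not carry over. Pictures are saved under pics/ and viewed, at most 14 in all, crops included, and the job is handed in when it is done.

```bash
ls; mkdir -p pics; python3 - <<'E'
from cell import ctrl,get_image,get_calibration
import cv2,numpy as np
for n in ["side","top","wrist"]:
    im=get_image(n); cv2.imwrite(f"pics/{n}0.png",cv2.resize(im[:,:,::-1],(800,600),interpolation=cv2.INTER_CUBIC))
    cv2.imwrite(f"pics/raw_{n}0.png",im[:,:,::-1])
    c=get_calibration(n); print(n,np.round(c["mtx"],1).tolist(),np.round(c["world_from_camera"],3).tolist())
print(ctrl.read_state())
E
```

```text
pics
side [[385.0, 0.0, 255.4], [0.0, 385.0, 194.6], [0.0, 0.0, 1.0]] [[-0.977, -0.092, 0.194, 254.383], [-0.214, 0.498, -0.84, 1017.133], [-0.019, -0.862, -0.506, 684.09], [0.0, 0.0, 0.0, 1.0]]
top [[391.6, 0.0, 254.8], [0.0, 391.6, 196.4], [0.0, 0.0, 1.0]] [[0.036, -0.972, 0.233, 227.847], [-0.999, -0.035, 0.009, -14.771], [-0.0, -0.233, -0.972, 1221.066], [0.0, 0.0, 0.0, 1.0]]
wrist [[297.3, 0.0, 250.2], [0.0, 297.3, 189.5], [0.0, 0.0, 1.0]] [[0.259, -0.924, -0.282, 240.782], [-0.966, -0.248, -0.075, -608.095], [-0.001, 0.292, -0.956, 372.561], [0.0, 0.0, 0.0, 1.0]]
{'clock': 0.15, 'qpos': array([ 1.24219166,  0.62914246,  0.03846221,  1.51813318, -0.02697594,
        0.9963015 , -0.02000965]), 'qd': array([-3.18870774e-04, -2.19334321e-03,  7.40562094e-04, -2.78781874e-03,
        1.91265764e-03, -1.32634041e-04, -5.10832849e-05]), 'tau': array([ 2.43593036e-03, -5.63792109e+01,  1.22810394e+00, -1.93649250e+01,
        1.12173133e-02,  7.37555878e-03,  1.33010565e-05]), 'eef_pos': array([ 168.75740424, -627.2203596 ,  230.59653497]), 'tool_rot': array([-3.14012688e+00,  3.57606313e-05,  2.62797065e-01]), 'force': array([ 0.61922469, -0.98002754, -0.14580344]), 'torque': array([-0.04364294,  0.03687719, -0.02646184]), 'gripper_force': 0.0, 'width': 85.268920346167}
```

View pics/top0.png

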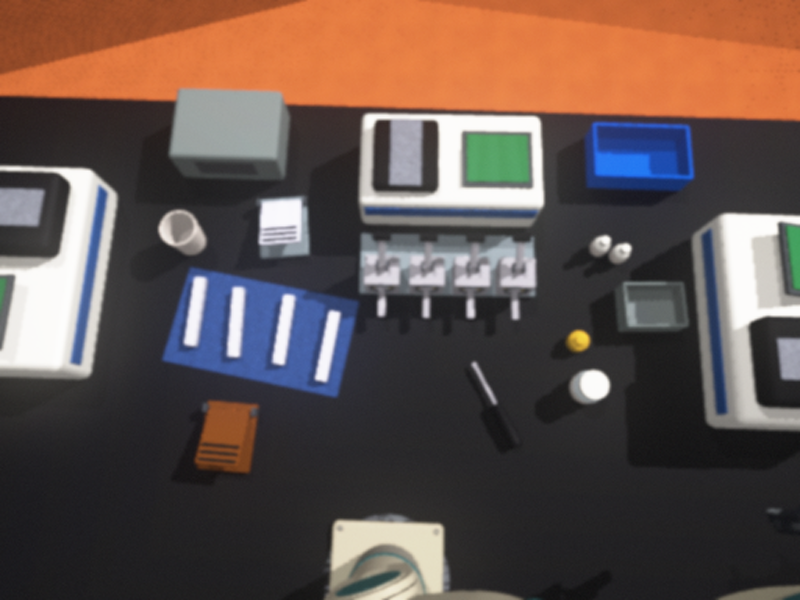

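View pics/side0.png

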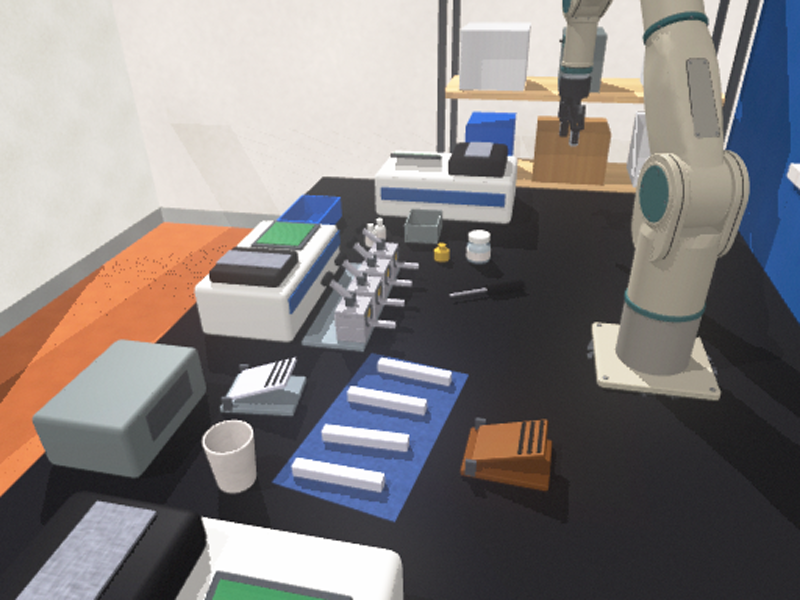

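The top view shows four white bars on the blue mat at about (195,312), (235,322), (284,330) and (328,346). The collets are in a row at (382..518, 270).

There are two pedals. The silver one with ribs is at top (283,225), side (265,385). The brown one is at top (228,437), side (508,450). The silver one fits the description, and brown is excluded.

Next I'll write the helpers, get rough positions and crop the pedal to confirm.

```bash
cat > h.py <<'E'
from cell import ctrl,get_image,get_calibration
import cv2,numpy as np
from scipy.optimize import least_squares
def cal(n): c=get_calibration(n); return dict(n=n,K=np.array(c["mtx"]),T=np.array(c["world_from_camera"]))
def snap(n,name=None):
    c=cal(n); im=get_image(n)[:,:,::-1].copy(); c["im"]=im
    if name: cv2.imwrite(f"pics/{name}.png",im)
    return c
def proj(c,P):
    P=np.atleast_2d(P).astype(float); T=c["T"]; p=(P-T[:3,3])@T[:3,:3]
    K=c["K"]; 
    if c["n"]=="wrist":
        r=np.linalg.norm(p[:,:2],axis=1); th=np.arctan2(r,p[:,2]); s=th/np.maximum(r,1e-9)
    else: s=1/p[:,2]
    return np.c_[K[0,0]*p[:,0]*s+K[0,2],K[1,1]*p[:,1]*s+K[1,2]]
def ray(c,uv):
    uv=np.atleast_2d(uv).astype(float);K=c["K"]; d=(uv-[K[0,2],K[1,2]])/[K[0,0],K[1,1]]
    if c["n"]=="wrist":
        r=np.linalg.norm(d,axis=1,keepdims=True); v=np.c_[d*np.sinc(r/np.pi),np.cos(r)]
    else: v=np.c_[d,np.ones(len(d))]
    v=v@c["T"][:3,:3].T; return c["T"][:3,3],v/np.linalg.norm(v,axis=1,keepdims=True)
def onz(c,uv,z):
    o,v=ray(c,uv); return o+v*((z-o[2])/v[:,2:3])
def tri(obs):
    A=np.zeros((3,3));b=np.zeros(3)
    for c,uv in obs:
        o,v=ray(c,uv); M=np.eye(3)-np.outer(v[0],v[0]); A+=M;b+=M@o
    X=np.linalg.solve(A,b); return X,[np.linalg.norm(proj(c,X)[0]-uv) for c,uv in obs]
E
python3 - <<'E'
from h import *
t,s=cal("top"),cal("side"); k=1/1.5625
im=cv2.imread("pics/raw_top0.png"); g=im.min(2)
m=((g>150)*255).astype(np.uint8); m[:,:105]=0;m[:172]=0;m[250:]=0;m[:,225:]=0
n,l,st,ce=cv2.connectedComponentsWithStats(m)
for i in range(1,n):
    if st[i,4]>40:
        r=cv2.minAreaRect(np.argwhere(l==i)[:,::-1].astype(np.float32)); b=onz(t,cv2.boxPoints(r),20)
        print(st[i,4],np.round(onz(t,[r[0]],20)[0],0),np.round(b[:,:2],0).tolist())
pairs={"pedal_nearleft_edge":((262,247),(0,0))}
# coarse two-view checks: (top px, side px) in 800x600
for nm,a,b in [("bar_right end near robot",(320,382),(450,380)),("bar_left near",(188,346),(383,485)),("jar top",(590,378),(480,238)),("cup rim c",(182,220),(228,430)),("weight top",(578,336),(441,248)),("sill tip right c",(515,318),(416,265)),("sill tip left c",(381,315),(396,324))]:
    X,e=tri([(t,np.array(a)*k),(s,np.array(b)*k)]); print(nm,np.round(X),np.round(e,1))
im=cv2.imread("pics/raw_side0.png")
a=cv2.resize(im[220:320,130:190+180],None,fx=3,fy=3,interpolation=cv2.INTER_CUBIC)
b=cv2.resize(cv2.imread("pics/raw_top0.png")[110:190,150:350],None,fx=3.6,fy=3.6,interpolation=cv2.INTER_CUBIC)
b=b[:,:720]; cv2.imwrite("pics/c1.png",np.vstack([a,b]))
E
```

```text
382 [494. 405.  20.] [[425.0, 421.0], [568.0, 417.0], [564.0, 389.0], [422.0, 394.0]]
379 [475. 321.  20.] [[404.0, 333.0], [549.0, 336.0], [547.0, 309.0], [403.0, 306.0]]
378 [463. 224.  20.] [[393.0, 242.0], [537.0, 232.0], [534.0, 206.0], [390.0, 217.0]]
360 [432. 134.  20.] [[364.0, 156.0], [506.0, 137.0], [502.0, 113.0], [360.0, 132.0]]
bar_right end near robot [362. 145.   9.] [0.5 0.5]
bar_left near [423. 414.  11.] [0.2 0.2]
jar top [ 372. -372.   63.] [2.9 2.2]
cup rim c [655. 426.  89.] [1.6 2.1]
weight top [ 463. -361.   32.] [1.1 0.9]
sill tip right c [ 498. -235.   42.] [0.6 0.5]
sill tip left c [491.  29.  43.] [0.5 0.5]
```

View pics/c1.png

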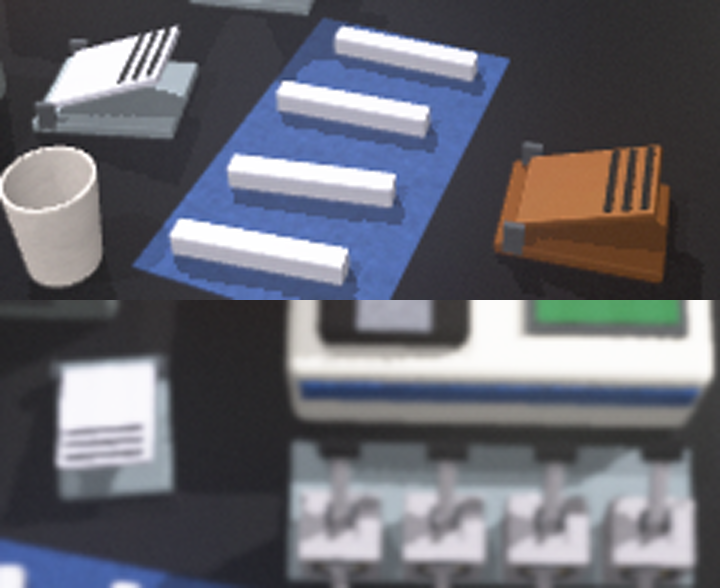

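The silver ribbed pedal is confirmed (crop 1: (115,85); its ribs face the robot) and the brown one is left alone. Now I'll move the wrist camera over the collets.

```bash
python3 -m creep '[{"dx":0.12,"dy":0.1,"dz":0.02,"grip":-1},{"dx":0.24,"dy":0.2,"dz":0.04,"grip":-1},{"dx":0.36,"dy":0.3,"dz":0.06,"rz":-0.02,"grip":-1},{"dx":0.48,"dy":0.4,"dz":0.07,"rz":-0.03,"grip":-1},{"dx":0.58,"dy":0.48,"dz":0.07,"rz":-0.037,"grip":-1}]'
python3 -m creep '[{"dx":0.06,"dy":0.14,"grip":-1},{"dx":0.12,"dy":0.28,"grip":-1},{"dx":0.15,"dy":0.42,"grip":-1},{"dx":0.18,"dy":0.56,"grip":-1},{"dx":0.2,"dy":0.68,"grip":-1}]'
python3 -m creep '[{"dy":0.08,"grip":-1},{"dy":0.14,"grip":-1},{"dy":0.16,"grip":-1},{"dy":0.16,"grip":-1},{"dy":0.16,"grip":-1}]'
python3 - <<'E'
from h import *
c=snap("wrist","w1"); np.savez("pics/w1",**{k:c[k] for k in("K","T")}); s=ctrl.read_state(); print(s["eef_pos"],s["tool_rot"],s["clock"])
cv2.imwrite("pics/w1b.png",cv2.resize(c["im"],(800,600),interpolation=cv2.INTER_CUBIC))
E
```

```text
[ 168.80464103 -627.30942508  230.73288751] [-3.14040497e+00 -2.58390549e-05  2.62744652e-01] 0.2$[0]: bad value
$[0]: bad value
$[0]: bad value
```

View pics/w1b.png

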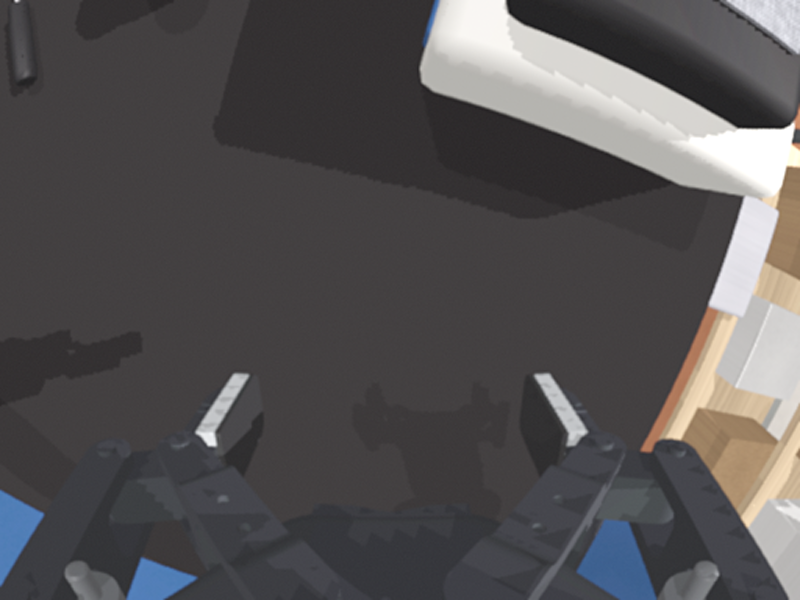

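The gripper was over empty bench because the moves were refused: every row needs all its keys.

```bash
python3 -m creep '[{"dx":0.12,"dy":0.1,"dz":0.02,"rx":0,"ry":0,"rz":0,"grip":-1},{"dx":0.24,"dy":0.2,"dz":0.04,"rx":0,"ry":0,"rz":-0.01,"grip":-1},{"dx":0.36,"dy":0.3,"dz":0.06,"rx":0,"ry":0,"rz":-0.02,"grip":-1},{"dx":0.48,"dy":0.4,"dz":0.07,"rx":0,"ry":0,"rz":-0.03,"grip":-1},{"dx":0.58,"dy":0.48,"dz":0.07,"rx":0,"ry":0,"rz":-0.037,"grip":-1}]'
python3 -m creep '[{"dx":0.03,"dy":0.15,"dz":0,"rx":0,"ry":0,"rz":0,"grip":-1},{"dx":0.06,"dy":0.3,"dz":0,"rx":0,"ry":0,"rz":0,"grip":-1},{"dx":0.1,"dy":0.44,"dz":0,"rx":0,"ry":0,"rz":0,"grip":-1},{"dx":0.1,"dy":0.58,"dz":0,"rx":0,"ry":0,"rz":0,"grip":-1},{"dx":0.1,"dy":0.72,"dz":0,"rx":0,"ry":0,"rz":0,"grip":-1}]'
python3 -m creep '[{"dx":0,"dy":0.08,"dz":0,"rx":0,"ry":0,"rz":0,"grip":-1},{"dx":0,"dy":0.1,"dz":0,"rx":0,"ry":0,"rz":0,"grip":-1},{"dx":0,"dy":0.12,"dz":0,"rx":0,"ry":0,"rz":0,"grip":-1},{"dx":0,"dy":0.12,"dz":0,"rx":0,"ry":0,"rz":0,"grip":-1},{"dx":0,"dy":0.12,"dz":0,"rx":0,"ry":0,"rz":0,"grip":-1}]'
python3 - <<'E'
from h import *
c=snap("wrist","w2"); np.savez("pics/w2",**{k:c[k] for k in("K","T")}); s=ctrl.read_state(); print(s["eef_pos"],s["tool_rot"],s["clock"])
cv2.imwrite("pics/w2b.png",cv2.resize(c["im"],(800,600),interpolation=cv2.INTER_CUBIC))
E
```

```text
clock: 0.82
eef_pos: [403.0, -433.7, 259.7]
tool_rot: [3.141, -0.001, 0.03]
force: [0.2, -0.7, 0.3]
width: 85.4
gripper_force: 0.0
clock: 1.45
eef_pos: [440.9, -145.7, 259.3]
tool_rot: [-3.142, -0.0, 0.031]
force: [0.4, 0.6, -0.8]
width: 85.1
gripper_force: 0.0
clock: 2.08
eef_pos: [440.9, -100.9, 259.3]
tool_rot: [3.141, 0.0, 0.028]
force: [-0.0, 0.4, -0.2]
width: 85.5
gripper_force: 0.0
[ 440.83274394 -100.77974412  259.23822427] [3.14119613e+00 8.14866961e-05 2.83829150e-02] 2.125
```

View pics/w2b.png

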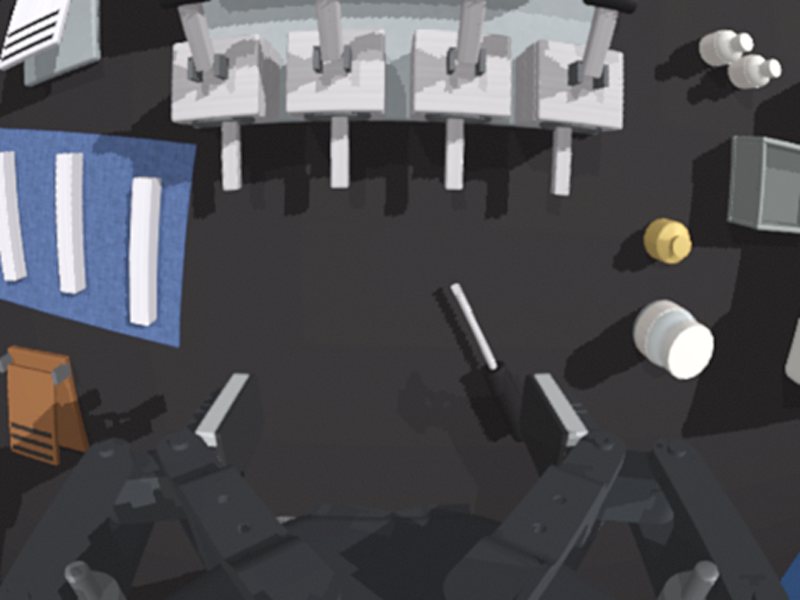

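Wrist view: the four sills are at (232,155), (340,152), (454,153), (562,160), with their tips at row ~188. Three bars are partly seen at left. I'll take a second view further left, showing both the bars and the collets.

```bash
python3 -m creep '[{"dx":0,"dy":0.15,"dz":0,"rx":0,"ry":0,"rz":0,"grip":-1},{"dx":0,"dy":0.3,"dz":0,"rx":0,"ry":0,"rz":0,"grip":-1},{"dx":-0.04,"dy":0.45,"dz":0,"rx":0,"ry":0,"rz":0,"grip":-1},{"dx":-0.08,"dy":0.54,"dz":0,"rx":0,"ry":0,"rz":0,"grip":-1},{"dx":-0.1,"dy":0.6,"dz":0,"rx":0,"ry":0,"rz":0,"grip":-1}]'
python3 - <<'E'
from h import *
c=snap("wrist","w3"); np.savez("pics/w3",**{k:c[k] for k in("K","T")}); print(ctrl.read_state()["eef_pos"])
cv2.imwrite("pics/w3b.png",cv2.resize(c["im"],(800,600),interpolation=cv2.INTER_CUBIC))
E
python3 -m creep '[{"dx":-0.04,"dy":0.15,"dz":0,"rx":0,"ry":0,"rz":0,"grip":-1},{"dx":-0.08,"dy":0.3,"dz":0,"rx":0,"ry":0,"rz":0,"grip":-1},{"dx":-0.11,"dy":0.4,"dz":0,"rx":0,"ry":0,"rz":0,"grip":-1},{"dx":-0.12,"dy":0.42,"dz":0,"rx":0,"ry":0,"rz":0,"grip":-1},{"dx":-0.12,"dy":0.42,"dz":0,"rx":0,"ry":0,"rz":0,"grip":-1}]'
python3 - <<'E'
from h import *
c=snap("wrist","w4"); np.savez("pics/w4",**{k:c[k] for k in("K","T")}); print(ctrl.read_state()["eef_pos"])
E
```

```text
clock: 2.75
eef_pos: [400.2, 141.7, 259.3]
tool_rot: [-3.141, 0.0, 0.032]
force: [0.6, 0.7, -0.5]
width: 85.5
gripper_force: 0.0
[399.46701068 144.64645353 259.38158515]
clock: 3.42
eef_pos: [353.2, 307.6, 259.1]
tool_rot: [3.141, 0.0, 0.03]
force: [0.7, -0.6, -0.1]
width: 85.2
gripper_force: 0.0
[353.58012439 306.73883907 259.11461472]
```

View pics/w3b.png

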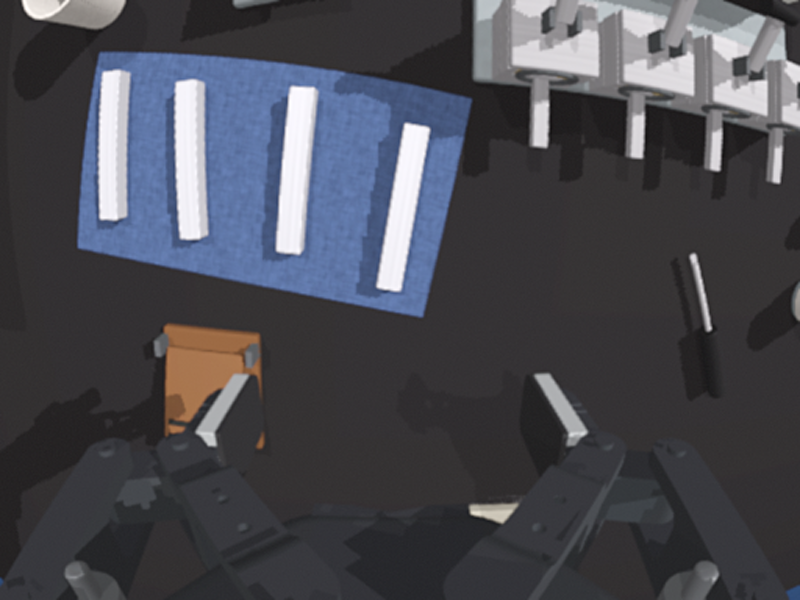

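Wrist view: the four bars are at (114,145), (191,160), (296,170), (403,207), with the sills to their right. I'll fit box models to the silhouettes in several views.

```bash
cat > fit.py <<'E'
from h import *
def load(n):
    d=np.load(f"pics/{n}.npz"); return dict(n="wrist",K=d["K"],T=d["T"],im=cv2.imread(f"pics/{n}.png"))
def box(x,y,z,yaw,L=140,W=20,H=20):
    g=np.array([[a,b,c] for a in(-.5,.5) for b in(-.5,.5) for c in(-.5,.5)])*[L,W,H]
    c,s=np.cos(yaw),np.sin(yaw); return g@np.array([[c,-s,0],[s,c,0],[0,0,1]]).T+[x,y,z]
def hullres(c,P,pts):
    h=cv2.convexHull((proj(c,P)*16).astype(np.float32)).astype(np.float32)
    return np.array([cv2.pointPolygonTest(h,(float(u)*16,float(v)*16),True)/16 for u,v in pts])
def barpts(c,x,y,z=10,th=120):
    m=(c["im"][:,:,2]>th).astype(np.uint8); uv=proj(c,[[x,y,z+10]])[0].round().astype(int)
    n,l,st,ce=cv2.connectedComponentsWithStats(m); r=l[max(uv[1]-4,0):uv[1]+5,max(uv[0]-4,0):uv[0]+5]; r=r[r>0]
    if len(r)==0: return None
    i=np.bincount(r).argmax(); a=st[i]
    if a[0]<2 or a[1]<2 or a[0]+a[2]>510 or a[4]>9000: return None
    # upsample for subpixel contour
    s=4; g=cv2.resize((c["im"][:,:,2].astype(np.float32)),None,fx=s,fy=s,interpolation=cv2.INTER_LINEAR)
    roi=cv2.resize(cv2.dilate((l==i).astype(np.uint8),np.ones((3,3))),None,fx=s,fy=s,interpolation=cv2.INTER_NEAREST)
    cs,_=cv2.findContours(((g>th)&(roi>0)).astype(np.uint8),cv2.RETR_EXTERNAL,cv2.CHAIN_APPROX_NONE)
    k=max(cs,key=len)[:,0,:][::4]; return (k+.5)/s-.5
def fitbar(views,x,y,yaw,z=10,fz=True):
    ob=[(c,barpts(c,x,y,z)) for c in views]; ob=[o for o in ob if o[1] is not None]
    f=lambda p:np.concatenate([hullres(c,box(p[0],p[1],p[3] if fz else z,p[2]),k) for c,k in ob])
    r=least_squares(f,[x,y,yaw,z],x_scale=[1,1,.01,1],diff_step=1e-4,loss="soft_l1"); return r.x,len(ob),np.sqrt(np.mean(f(r.x)**2))
E
python3 - <<'E'
from fit import *
V=[load(n) for n in("w2","w3","w4")]
for x,y,w in[(494,405,0),(475,321,0.02),(463,224,-.07),(432,134,-.13)]:
    p,n,e=fitbar(V,x,y,w); print("bar",np.round(p,3),n,round(e,2)); print("   z fixed",np.round(fitbar(V,x,y,w,fz=False)[0][:3],3))
# collets: sill top z=45 below bar; p=(x0,y0) of collet nearest right (mouth), yaw, z
def sillpts(c,i,p):
    q=sillP(p,i,-55,-12); uv=proj(c,q); lo=uv.min(0)-6; hi=uv.max(0)+6
    if lo.min()<2 or hi[0]>508: return None
    s=4;g=cv2.resize(c["im"].min(2).astype(np.float32),None,fx=s,fy=s)
    mk=np.zeros(g.shape,np.uint8); H=proj(c,sillP(p,i,-70,-12,24)); cv2.fillConvexPoly(mk,cv2.convexHull((H*s).astype(np.int32)),1)
    cs,_=cv2.findContours(((g>110)&(mk>0)).astype(np.uint8),cv2.RETR_EXTERNAL,cv2.CHAIN_APPROX_NONE)
    if not cs: return None
    k=max(cs,key=len)[:,0,:]; er=cv2.erode(mk,np.ones((9,9))); k=k[er[k[:,1],k[:,0]]>0][::3]; return (k+.5)/s-.5
def sillP(p,i,a,b,w=12):
    x0,y0,yaw,z=p; X=np.array([np.cos(yaw),np.sin(yaw),0]);Y=np.array([-X[1],X[0],0])
    return np.array([np.array([x0,y0,z])+Y*88*i+X*u+Y*v for u in(a,b) for v in(-w/2,w/2)])
p=np.array([552,-235,.0265,45.])
for it in range(3):
    ob=[(c,i,sillpts(c,i,p)) for c in V for i in range(4)]; ob=[o for o in ob if o[2] is not None and len(o[2])>10]
    f=lambda p:np.concatenate([hullres(c,sillP(p,i,-55,10),k) for c,i,k in ob])
    r=least_squares(f,p,x_scale=[1,1,.01,1],diff_step=1e-4,loss="soft_l1"); p=r.x
    print("sill",np.round(p,4),len(ob),round(np.sqrt(np.mean(f(p)**2)),2))
print([(i,len(k),round(hullres(c,sillP(p,i,-55,10),k).std(),2),round(hullres(c,sillP(p,i,-55,10),k).mean(),2)) for c,i,k in ob])
for i in range(4): print(i+1,np.round(sillP(p,i,0,0,0)[0],1))
E
```

```text
bar [ 413.547  732.781    7.238 -705.105] 2 40.97
   z fixed [463.952 297.725   7.596]
bar [4.76254e+02 3.21412e+02 1.80000e-02 1.35560e+01] 2 0.64
   z fixed [4.76497e+02 3.22163e+02 1.90000e-02]
bar [ 4.64556e+02  2.23588e+02 -8.20000e-02  1.36330e+01] 3 0.58
   z fixed [ 4.64568e+02  2.23891e+02 -8.20000e-02]
bar [ 4.34023e+02  1.33068e+02 -1.36000e-01  1.33090e+01] 3 0.58
   z fixed [ 4.33774e+02  1.32967e+02 -1.35000e-01]
sill [ 5.500381e+02 -2.349854e+02  1.410000e-02  4.388680e+01] 10 0.96
sill [ 5.500553e+02 -2.350048e+02  1.410000e-02  4.333670e+01] 10 1.01
sill [ 5.499209e+02 -2.350415e+02  1.340000e-02  4.294490e+01] 10 1.03
[(0, 100, np.float64(0.43), np.float64(-0.87)), (1, 106, np.float64(0.3), np.float64(-0.5)), (2, 107, np.float64(0.32), np.float64(-0.59)), (3, 102, np.float64(0.66), np.float64(-1.12)), (0, 21, np.float64(0.6), np.float64(-0.71)), (1, 87, np.float64(0.74), np.float64(-1.49)), (2, 95, np.float64(0.57), np.float64(-1.18)), (3, 102, np.float64(0.38), np.float64(-0.7)), (2, 59, np.float64(0.48), np.float64(-0.61)), (3, 84, np.float64(0.52), np.float64(-0.58))]
1 [ 549.9 -235.    42.9]
2 [ 548.7 -147.    42.9]
3 [547.6 -59.1  42.9]
4 [546.4  28.9  42.9]
```

```bash
cat > sill.py <<'E'
from fit import *
def S(p,i,a,b,w=12,h=0):
    x0,y0,yaw,z=p[:4]; X=np.array([np.cos(yaw),np.sin(yaw),0]);Y=np.array([-X[1],X[0],0])
    return np.array([np.array([x0,y0,z-k])+Y*88*i+X*u+Y*v for u in(a,b) for v in(-w/2,w/2) for k in(0,h)])
def pts(c,i,p,th=90):
    uv=proj(c,S(p,i,-60,-8)); 
    if uv.min()<3 or uv[:,0].max()>508: return None
    s=4;g=cv2.resize(c["im"].min(2).astype(np.float32),None,fx=s,fy=s)
    mk=np.zeros(g.shape,np.uint8); H=proj(c,S(p,i,-72,-10,32)); cv2.fillConvexPoly(mk,cv2.convexHull((H*s).astype(np.int32)),1)
    cs,_=cv2.findContours(((g>th)&(mk>0)).astype(np.uint8),cv2.RETR_EXTERNAL,cv2.CHAIN_APPROX_NONE)
    if not cs: return None
    k=max(cs,key=len)[:,0,:]; er=cv2.erode(mk,np.ones((9,9))); k=k[er[k[:,1],k[:,0]]>0][::3]; return (k+.5)/s-.5
def fitS(V,p0=(550,-235,.014,44,6.)):
    p=np.array(p0)
    for it in range(3):
        ob=[(c,i,pts(c,i,p)) for c in V for i in range(4)]; ob=[o for o in ob if o[2] is not None and len(o[2])>10]
        f=lambda p:np.concatenate([hullres(c,S(p,i,-55,10,h=p[4]),k) for c,i,k in ob])
        p=least_squares(f,p,x_scale=[1,1,.01,1,1],diff_step=1e-4,loss="soft_l1").x
    return p,len(ob),np.sqrt(np.mean(f(p)**2))
E
python3 - <<'E'
from sill import *
V=[load(n) for n in("w2","w3","w4")]
for vv in (V,V[:1],V[1:]):
    p,n,e=fitS(vv); print(np.round(p,3),n,round(e,2))
for z in(10,12): print(z,[np.round(fitbar(V[1:],a,b,w,z=z,fz=False)[0][:3],3) for a,b,w in [(496,403,-.03),(476,321,.02),(464.5,224,-.08),(434,133,-.136)]])
t=cal("top");t["im"]=cv2.imread("pics/raw_top0.png")
print("top",[np.round(fitbar([t],a,b,w,fz=False)[0][:3],3) for a,b,w in [(496,403,-.03),(476,321,.02),(464.5,224,-.08),(434,133,-.136)]])
E
```

```text
[ 5.49961e+02 -2.35105e+02  1.30000e-02  4.63320e+01  1.01620e+01] 10 0.33
[ 5.50041e+02 -2.35068e+02  1.40000e-02  4.72910e+01  1.21550e+01] 4 0.33
[ 5.49983e+02 -2.35112e+02  1.20000e-02  4.61070e+01  9.57200e+00] 6 0.25
10 [array([ 4.96132e+02,  4.07574e+02, -3.70000e-02]), array([4.76473e+02, 3.22154e+02, 1.90000e-02]), array([ 4.64403e+02,  2.23553e+02, -8.20000e-02]), array([ 4.33713e+02,  1.32389e+02, -1.36000e-01])]
12 [array([ 4.95995e+02,  4.06269e+02, -3.70000e-02]), array([4.76351e+02, 3.21740e+02, 1.80000e-02]), array([ 4.64340e+02,  2.23631e+02, -8.20000e-02]), array([ 4.33810e+02,  1.32849e+02, -1.36000e-01])]
top [array([ 4.96421e+02,  4.08502e+02, -3.70000e-02]), array([4.77305e+02, 3.23892e+02, 1.70000e-02]), array([ 4.65346e+02,  2.26192e+02, -8.30000e-02]), array([ 4.34184e+02,  1.35167e+02, -1.41000e-01])]
```

The sills and bars are fitted well (RMS 0.3 and 0.6 px, and the top view agrees). First I'll fetch the rightmost bar at (434,133) for collet 1, hovering above it.

```bash
python3 -m creep '[{"dx":0.04,"dy":-0.13,"dz":-0.04,"rx":0,"ry":0,"rz":-0.01,"grip":-1},{"dx":0.09,"dy":-0.26,"dz":-0.12,"rx":0,"ry":0,"rz":-0.02,"grip":-1},{"dx":0.13,"dy":-0.38,"dz":-0.22,"rx":0,"ry":0,"rz":-0.0264,"grip":-1},{"dx":0.14,"dy":-0.43,"dz":-0.34,"rx":0,"ry":0,"rz":-0.0264,"grip":-1},{"dx":0.14,"dy":-0.43,"dz":-0.45,"rx":0,"ry":0,"rz":-0.0264,"grip":-1}]'
python3 -m creep '[{"dx":0,"dy":0,"dz":0,"rx":0,"ry":0,"rz":0,"grip":-1},{"dx":0,"dy":0,"dz":0,"rx":0,"ry":0,"rz":0,"grip":-1},{"dx":0,"dy":0,"dz":-0.05,"rx":0,"ry":0,"rz":0,"grip":-0.5},{"dx":0,"dy":0,"dz":-0.05,"rx":0,"ry":0,"rz":0,"grip":-0.5},{"dx":0,"dy":0,"dz":-0.05,"rx":0,"ry":0,"rz":0,"grip":-0.5}]'
python3 - <<'E'
from fit import *
c=snap("wrist","w5"); np.savez("pics/w5",**{k:c[k] for k in("K","T")}); s=ctrl.read_state();print(s["eef_pos"],s["tool_rot"],s["width"])
for z in (10,12): print(fitbar([c],434,133,-.136,z=z,fz=False))
cv2.imwrite("pics/w5b.png",cv2.resize(c["im"],(800,600),interpolation=cv2.INTER_CUBIC))
E
```

```text
clock: 4.1
eef_pos: [409.8, 131.5, 78.3]
tool_rot: [3.14, -0.001, -0.144]
force: [0.1, 1.1, -0.7]
width: 85.2
gripper_force: 0.0
clock: 4.72
eef_pos: [409.7, 136.7, 60.8]
tool_rot: [-3.14, -0.002, -0.135]
force: [-0.3, 0.7, 0.2]
width: 64.1
gripper_force: 0.0
[409.72833335 136.71893614  60.67626677] [-3.14038338e+00 -2.25711276e-03 -1.35343245e-01] 64.11531617683734
(array([ 4.33608282e+02,  1.33427046e+02, -1.34237264e-01,  1.00000000e+01]), 1, np.float64(0.7594341608542925))
(array([ 4.33621535e+02,  1.33425790e+02, -1.34323663e-01,  1.20000000e+01]), 1, np.float64(0.7464449238340658))
```

View pics/w5b.png

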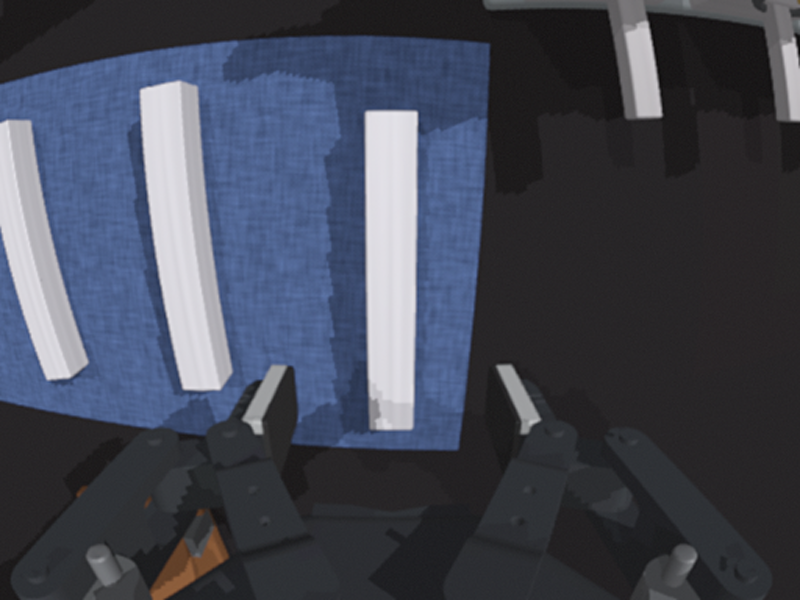

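The bar is centred between the fingers (391,270), aligned. Now to descend and grip.

```bash
python3 -m creep '[{"dx":0,"dy":0,"dz":-0.05,"rx":0,"ry":0,"rz":0,"grip":-0.5},{"dx":0,"dy":0,"dz":-0.09,"rx":0,"ry":0,"rz":0,"grip":-0.5},{"dx":0,"dy":0,"dz":-0.12,"rx":0,"ry":0,"rz":0,"grip":-0.5},{"dx":0,"dy":0,"dz":-0.14,"rx":0,"ry":0,"rz":0,"grip":-0.5},{"dx":0,"dy":0,"dz":-0.145,"rx":0,"ry":0,"rz":0,"grip":-0.3}]'
python3 -m creep '[{"dx":0,"dy":0,"dz":0,"rx":0,"ry":0,"rz":0,"grip":0},{"dx":0,"dy":0,"dz":0,"rx":0,"ry":0,"rz":0,"grip":0.4},{"dx":0,"dy":0,"dz":0,"rx":0,"ry":0,"rz":0,"grip":1},{"dx":0,"dy":0,"dz":0,"rx":0,"ry":0,"rz":0,"grip":1},{"dx":0,"dy":0,"dz":0,"rx":0,"ry":0,"rz":0,"grip":1}]'
```

```text
clock: 5.4
eef_pos: [415.2, 136.9, 7.7]
tool_rot: [3.136, 0.011, -0.14]
force: [-0.7, -0.4, -0.6]
width: 55.7
gripper_force: 0.0
clock: 6.02
eef_pos: [414.8, 137.1, 8.1]
tool_rot: [3.137, 0.011, -0.135]
force: [-0.8, -1.0, 6.8]
width: 18.6
gripper_force: 59.1
```

```bash
python3 -m creep '[{"dx":0,"dy":0,"dz":0.05,"rx":0,"ry":0,"rz":0,"grip":1},{"dx":0,"dy":0,"dz":0.12,"rx":0,"ry":0,"rz":0,"grip":1},{"dx":0,"dy":0,"dz":0.2,"rx":0,"ry":0,"rz":0,"grip":1},{"dx":0,"dy":0,"dz":0.25,"rx":0,"ry":0,"rz":0,"grip":1},{"dx":0,"dy":0,"dz":0.25,"rx":0,"ry":0,"rz":0,"grip":1}]'
python3 - <<'E'
from fit import *
c=snap("wrist","w6"); np.savez("pics/w6",**{k:c[k] for k in("K","T")}); s=ctrl.read_state();print(s["eef_pos"],s["tool_rot"],s["width"],s["gripper_force"],s["qpos"])
d=snap("side","s6")
a=c["im"][60:330,130:400]; b=d["im"][150:350,120:400]
cv2.imwrite("pics/m6.png",np.hstack([cv2.resize(a,(400,400)),cv2.resize(b,(400,400*200//280)) if 0 else cv2.resize(b[:,40:240],(400,400))]))
E
```

```text
clock: 6.65
eef_pos: [415.4, 137.2, 108.4]
tool_rot: [3.138, 0.009, -0.136]
force: [-0.6, 0.6, -2.7]
width: 18.5
gripper_force: 59.3
[414.82785937 136.83050659 107.53356047] [ 3.13694781  0.01092305 -0.13528978] 18.16602664853888 59.32893633842468 [ 3.90426157e-04  6.08002146e-01 -5.51705928e-01  2.18608849e+00
  6.38471017e-01  5.21938400e-01 -2.74875910e+00]
```

View pics/m6.png

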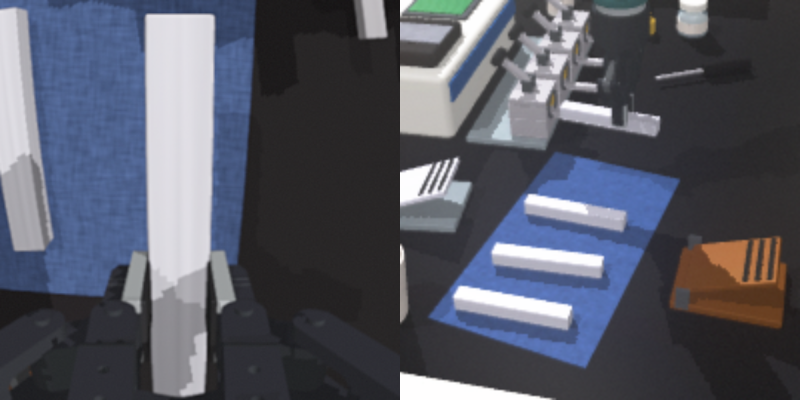

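The bar is held firmly (width ~18.5, 59 N) and sits level. I'll carry it in front of collet 1.

```bash
python3 -m creep '[{"dx":0.03,"dy":-0.1,"dz":0.02,"rx":0,"ry":0,"rz":0.006,"grip":1},{"dx":0.05,"dy":-0.22,"dz":0.02,"rx":0,"ry":0,"rz":0.012,"grip":1},{"dx":0.05,"dy":-0.35,"dz":0.02,"rx":0,"ry":0,"rz":0.0237,"grip":1},{"dx":0.05,"dy":-0.48,"dz":0.02,"rx":0,"ry":0,"rz":0.0237,"grip":1},{"dx":0.05,"dy":-0.58,"dz":0.02,"rx":0,"ry":0,"rz":0.0237,"grip":1}]'
python3 -m creep '[{"dx":0,"dy":-0.12,"dz":0,"rx":0,"ry":0,"rz":0,"grip":1},{"dx":0,"dy":-0.24,"dz":0,"rx":0,"ry":0,"rz":0,"grip":1},{"dx":0,"dy":-0.32,"dz":-0.02,"rx":0,"ry":0,"rz":0,"grip":1},{"dx":0,"dy":-0.355,"dz":-0.06,"rx":0,"ry":0,"rz":0,"grip":1},{"dx":0,"dy":-0.355,"dz":-0.1,"rx":0,"ry":0,"rz":0,"grip":1}]'
python3 - <<'E'
from sill import *
c=snap("wrist","w7"); np.savez("pics/w7",**{k:c[k] for k in("K","T")}); s=ctrl.read_state();print(s["eef_pos"],s["tool_rot"],s["width"],s["gripper_force"],s["qpos"])
im=c["im"].copy()
p=[550,-235.1,.013,45]
for q in proj(c,S(p,0,-55,0)[::2]): cv2.circle(im,tuple(q.round().astype(int)),2,(0,0,255),-1)
cv2.imwrite("pics/m7.png",cv2.resize(im[20:320,140:400],(520,600),interpolation=cv2.INTER_CUBIC))
E
```

```text
clock: 7.38
eef_pos: [433.4, -97.1, 114.0]
tool_rot: [3.137, 0.015, 0.013]
force: [0.2, 0.1, -0.7]
width: 18.3
gripper_force: 59.3
clock: 8.0
eef_pos: [434.1, -236.6, 73.5]
tool_rot: [3.138, 0.013, 0.014]
force: [0.2, 0.6, -2.2]
width: 18.6
gripper_force: 59.4
[ 433.21617791 -234.88902898   72.0943919 ] [3.14012421 0.01550493 0.01563541] 18.55910546600586 59.282739758491516 [ 0.83271935  0.74275603 -0.60456319  2.05925767  0.7730034   0.59416426
 -1.87880431]
```

View pics/m7.png

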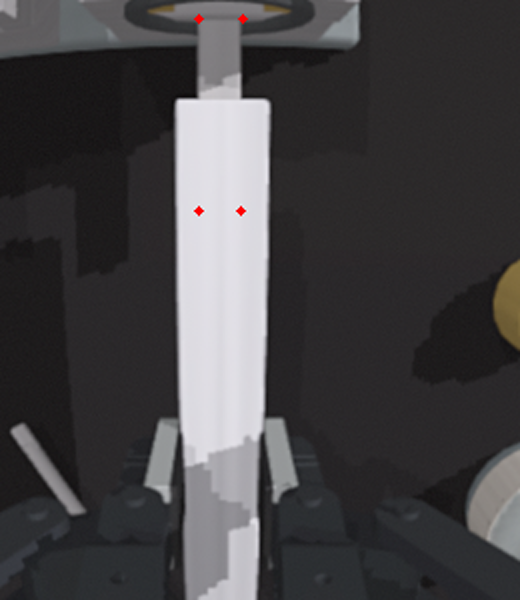

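The bar is lined up over the sill: tip centre (223,100) against sill centre (219,60). I'll lower it, then insert in slow steps.

```bash
python3 -m creep '[{"dx":0,"dy":0,"dz":-0.02,"rx":0,"ry":0,"rz":0,"grip":1},{"dx":0,"dy":0,"dz":-0.044,"rx":0,"ry":0,"rz":0,"grip":1},{"dx":0,"dy":0,"dz":-0.044,"rx":0,"ry":0,"rz":0,"grip":1},{"dx":0,"dy":0,"dz":-0.044,"rx":0,"ry":0,"rz":0,"grip":1},{"dx":0,"dy":0,"dz":-0.044,"rx":0,"ry":0,"rz":0,"grip":1}]'
python3 -m creep '[{"dx":0.03,"dy":0,"dz":0,"rx":0,"ry":0,"rz":0,"grip":1},{"dx":0.06,"dy":0,"dz":0,"rx":0,"ry":0,"rz":0,"grip":1},{"dx":0.08,"dy":0,"dz":0,"rx":0,"ry":0,"rz":0,"grip":1},{"dx":0.1,"dy":0,"dz":0,"rx":0,"ry":0,"rz":0,"grip":1},{"dx":0.1,"dy":0,"dz":0,"rx":0,"ry":0,"rz":0,"grip":1}]'
python3 - <<'E'
from h import *
for i in range(3): s=ctrl.read_state();print(np.round(s["eef_pos"],1),s["force"])
E
```

```text
clock: 8.68
eef_pos: [435.0, -237.0, 58.2]
tool_rot: [3.137, 0.011, 0.015]
force: [-0.3, 0.4, -2.1]
width: 18.0
gripper_force: 59.3
clock: 9.3
eef_pos: [475.5, -236.7, 57.7]
tool_rot: [3.137, 0.011, 0.015]
force: [0.2, 0.4, -1.5]
width: 18.2
gripper_force: 59.3
[ 475.5 -236.7   57.7] [ 0.17592305  0.35129645 -1.4695722 ]
[ 475.5 -236.7   57.7] [ 0.17592305  0.35129645 -1.4695722 ]
[ 475.5 -236.7   57.7] [ 0.17592305  0.35129645 -1.4695722 ]
```

```bash
python3 -m creep '[{"dx":0,"dy":0,"dz":-0.007,"rx":0,"ry":0,"rz":0,"grip":1},{"dx":0.02,"dy":0,"dz":-0.007,"rx":0,"ry":0,"rz":0,"grip":1},{"dx":0.04,"dy":0.001,"dz":-0.007,"rx":0,"ry":0,"rz":0,"grip":1},{"dx":0.06,"dy":0.001,"dz":-0.007,"rx":0,"ry":0,"rz":0,"grip":1},{"dx":0.07,"dy":0.001,"dz":-0.007,"rx":0,"ry":0,"rz":0,"grip":1}]'
python3 -m creep '[{"dx":0.008,"dy":0,"dz":0,"rx":0,"ry":0,"rz":0,"grip":1},{"dx":0.014,"dy":0,"dz":0,"rx":0,"ry":0,"rz":0,"grip":1},{"dx":0.02,"dy":0,"dz":0,"rx":0,"ry":0,"rz":0,"grip":1},{"dx":0.024,"dy":0,"dz":0,"rx":0,"ry":0,"rz":0,"grip":1},{"dx":0.028,"dy":0,"dz":0,"rx":0,"ry":0,"rz":0,"grip":1}]'
```

```text
clock: 9.93
eef_pos: [503.7, -236.3, 55.1]
tool_rot: [3.137, 0.011, 0.015]
force: [-0.1, 0.9, -2.1]
width: 18.0
gripper_force: 59.3
clock: 10.55
eef_pos: [511.8, -236.6, 54.6]
tool_rot: [3.137, 0.016, 0.014]
force: [-6.2, 0.9, 1.0]
width: 18.0
gripper_force: 59.6
```

```bash
python3 -m creep '[{"dx":0.004,"dy":0,"dz":0,"rx":0,"ry":0,"rz":0,"grip":1},{"dx":0.006,"dy":0,"dz":0,"rx":0,"ry":0,"rz":0,"grip":1},{"dx":0.008,"dy":0,"dz":-0.003,"rx":0,"ry":0,"rz":0,"grip":1},{"dx":0.008,"dy":0,"dz":-0.005,"rx":0,"ry":0,"rz":0,"grip":1},{"dx":0.008,"dy":0,"dz":-0.006,"rx":0,"ry":0,"rz":0,"grip":1}]'
```

```text
clock: 11.18
eef_pos: [511.6, -236.7, 53.2]
tool_rot: [3.135, 0.022, 0.014]
force: [-15.5, 1.6, 19.8]
width: 18.2
gripper_force: 61.9
```

It's seated: x stopped at 511.6 with −15 N, and it's on the floor. I'll ease off, release and rise.

```bash
python3 -m creep '[{"dx":-0.006,"dy":0,"dz":0.005,"rx":0,"ry":0,"rz":0,"grip":1},{"dx":-0.006,"dy":0,"dz":0.005,"rx":0,"ry":0,"rz":0,"grip":0.4},{"dx":-0.006,"dy":0,"dz":0.005,"rx":0,"ry":0,"rz":0,"grip":-0.2},{"dx":-0.006,"dy":0,"dz":0.005,"rx":0,"ry":0,"rz":0,"grip":-0.2},{"dx":-0.006,"dy":0,"dz":0.04,"rx":0,"ry":0,"rz":0,"grip":-0.2}]'
python3 -m creep '[{"dx":0,"dy":0,"dz":0.1,"rx":0,"ry":0,"rz":0,"grip":-0.2},{"dx":0,"dy":0,"dz":0.22,"rx":0,"ry":0,"rz":0,"grip":0.5},{"dx":0,"dy":0,"dz":0.32,"rx":0,"ry":0,"rz":0,"grip":1},{"dx":0,"dy":0,"dz":0.32,"rx":0,"ry":0,"rz":0,"grip":1},{"dx":0,"dy":0,"dz":0.32,"rx":0,"ry":0,"rz":0,"grip":1}]'
python3 - <<'E'
from sill import *
c=snap("wrist","w8"); np.savez("pics/w8",**{k:c[k] for k in("K","T")}); s=ctrl.read_state();print(s["eef_pos"],s["tool_rot"],s["width"],s["gripper_force"],s["qpos"])
im=c["im"].copy()
X=lambda a,b,z:[550+a-.013*b,-235.1+b+.013*a,z]
for P in [X(-90,-10,65),X(-90,10,65),X(0,0,65),X(77.4,0,134.4),X(77.4,-17,134.4),X(77.4,17,134.4)]:
    q=proj(c,[P])[0]; cv2.circle(im,tuple(q.round().astype(int)),2,(0,0,255),-1)
cv2.imwrite("pics/m8.png",cv2.resize(im,(800,600),interpolation=cv2.INTER_CUBIC))
E
```

```text
clock: 11.8
eef_pos: [514.4, -236.2, 68.4]
tool_rot: [3.138, 0.013, 0.015]
force: [-0.4, 0.3, -0.3]
width: 51.4
gripper_force: 0.0
clock: 12.42
eef_pos: [514.3, -236.6, 196.7]
tool_rot: [3.137, 0.012, 0.015]
force: [-0.6, -0.5, -0.7]
width: -0.3
gripper_force: 0.0
[ 513.9677342  -236.5113183   195.95816592] [3.13718062 0.01323055 0.01454907] -0.4794787417774577 0.0 [ 0.85244798  0.65833804 -0.7646992   1.772255    0.55594086  0.95241545
 -1.7043317 ]
```

View pics/m8.png

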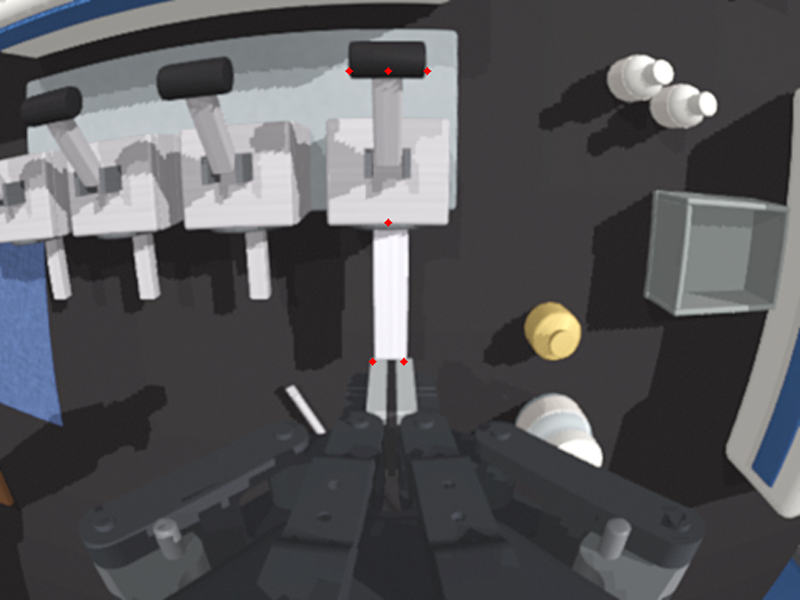

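The bar's rear end is at (388,360), exactly where predicted for a seated bar. Lever 1's grip is at (388,60). Next, the arc push.

```bash
python3 -m creep '[{"dx":0.12,"dy":0.003,"dz":0,"rx":0,"ry":0,"rz":0,"grip":1},{"dx":0.23,"dy":0.005,"dz":-0.01,"rx":0,"ry":0,"rz":0,"grip":1},{"dx":0.28,"dy":0.005,"dz":-0.05,"rx":0,"ry":0,"rz":0,"grip":1},{"dx":0.28,"dy":0.005,"dz":-0.09,"rx":0,"ry":0,"rz":0,"grip":1},{"dx":0.28,"dy":0.005,"dz":-0.1,"rx":0,"ry":0,"rz":0,"grip":1}]'
python3 -m creep '[{"dx":0.005,"dy":0,"dz":-0.015,"rx":0,"ry":0,"rz":0,"grip":1},{"dx":0.015,"dy":0,"dz":-0.03,"rx":0,"ry":0,"rz":0,"grip":1},{"dx":0.025,"dy":0,"dz":-0.05,"rx":0,"ry":0,"rz":0,"grip":1},{"dx":0.035,"dy":0,"dz":-0.07,"rx":0,"ry":0,"rz":0,"grip":1},{"dx":0.04,"dy":0,"dz":-0.085,"rx":0,"ry":0,"rz":0,"grip":1}]'
python3 -m creep '[{"dx":0.005,"dy":0,"dz":-0.015,"rx":0,"ry":0,"rz":0,"grip":1},{"dx":0.008,"dy":0,"dz":-0.03,"rx":0,"ry":0,"rz":0,"grip":1},{"dx":0.01,"dy":0,"dz":-0.045,"rx":0,"ry":0,"rz":0,"grip":1},{"dx":0.01,"dy":0,"dz":-0.058,"rx":0,"ry":0,"rz":0,"grip":1},{"dx":0.01,"dy":0,"dz":-0.062,"rx":0,"ry":0,"rz":0,"grip":1}]'
```

```text
clock: 13.1
eef_pos: [624.3, -234.4, 154.0]
tool_rot: [3.138, 0.017, 0.015]
force: [-0.3, 0.4, -0.2]
width: 0.4
gripper_force: 0.0
clock: 13.72
eef_pos: [646.2, -234.6, 123.9]
tool_rot: [3.136, 0.005, 0.015]
force: [5.8, -0.5, 5.9]
width: 0.2
gripper_force: 2.7
clock: 14.35
eef_pos: [647.0, -234.3, 100.1]
tool_rot: [3.136, 0.011, 0.014]
force: [-3.3, 1.2, 23.4]
width: 0.0
gripper_force: 11.8
```

z is at the lever-down height (100) with 23 N on the stop. Off to bar 2 at (464,224).

```bash
python3 -m creep '[{"dx":-0.01,"dy":0,"dz":0.1,"rx":0,"ry":0,"rz":0,"grip":1},{"dx":-0.05,"dy":0.02,"dz":0.22,"rx":0,"ry":0,"rz":0,"grip":0},{"dx":-0.12,"dy":0.12,"dz":0.25,"rx":0,"ry":0,"rz":0,"grip":-0.4},{"dx":-0.18,"dy":0.24,"dz":0.25,"rx":0,"ry":0,"rz":0,"grip":-0.4},{"dx":-0.24,"dy":0.36,"dz":0.25,"rx":0,"ry":0,"rz":0,"grip":-0.4}]'
python3 -m creep '[{"dx":-0.06,"dy":0.13,"dz":0,"rx":0,"ry":-0.001,"rz":0,"grip":-0.4},{"dx":-0.12,"dy":0.26,"dz":0,"rx":0.0007,"ry":-0.002,"rz":-0.01,"grip":-0.4},{"dx":-0.18,"dy":0.39,"dz":0,"rx":0.0007,"ry":-0.002,"rz":-0.0153,"grip":-0.4},{"dx":-0.24,"dy":0.52,"dz":0,"rx":0.0007,"ry":-0.002,"rz":-0.0153,"grip":-0.4},{"dx":-0.26,"dy":0.64,"dz":0,"rx":0.0007,"ry":-0.002,"rz":-0.0153,"grip":-0.4}]'
python3 -m creep '[{"dx":0,"dy":0.08,"dz":-0.02,"rx":0,"ry":0,"rz":0,"grip":-0.4},{"dx":0,"dy":0.13,"dz":-0.1,"rx":0,"ry":0,"rz":0,"grip":-0.4},{"dx":0,"dy":0.145,"dz":-0.2,"rx":0,"ry":0,"rz":0,"grip":-0.4},{"dx":0,"dy":0.145,"dz":-0.28,"rx":0,"ry":0,"rz":0,"grip":-0.4},{"dx":0,"dy":0.145,"dz":-0.3,"rx":0,"ry":0,"rz":0,"grip":-0.4}]'
cat > look.py <<'E'
from sill import *
import sys
def look(name,g,z=11):
    c=snap("wrist",name); np.savez(f"pics/{name}",**{k:c[k] for k in("K","T")}); s=ctrl.read_state()
    print("tcp",np.round(s["eef_pos"],1),np.round(s["tool_rot"],3),round(s["width"],1),np.round(s["qpos"],2))
    for x,y,w in g: print("bar",np.round(fitbar([c],x,y,w,z=z,fz=False)[0][:3],3),fitbar([c],x,y,w,z=z,fz=False)[1:])
    return c
E
python3 -c "
from look import *
look('w9',[(464.4,223.6,-.082),(476.4,321.9,.018)])"
```

```text
clock: 14.98
eef_pos: [547.5, -90.0, 196.7]
tool_rot: [3.136, 0.016, 0.013]
force: [0.8, 1.6, -0.6]
width: 59.9
gripper_force: 0.0
clock: 15.6
eef_pos: [443.4, 165.1, 196.8]
tool_rot: [3.137, 0.004, -0.081]
force: [2.0, -0.2, -0.7]
width: 59.4
gripper_force: 0.0
clock: 16.23
eef_pos: [444.2, 221.2, 75.3]
tool_rot: [3.136, 0.005, -0.081]
force: [-0.1, -0.2, -0.1]
width: 59.7
gripper_force: 0.0
tcp [444.8 221.7  75.7] [ 3.138  0.004 -0.082] 59.6 [-0.16  0.72 -0.55  2.05  0.7   0.56 -2.86]
bar [ 4.64630e+02  2.24139e+02 -8.20000e-02] (1, np.float64(0.6727345638152173))
bar [4.76640e+02 3.23383e+02 1.80000e-02] (1, np.float64(1.0875264914029383))
```

```bash
python3 -m creep '[{"dx":0,"dy":0.01,"dz":-0.03,"rx":0,"ry":0,"rz":0,"grip":-0.4},{"dx":0,"dy":0.01,"dz":-0.1,"rx":0,"ry":0,"rz":0,"grip":-0.4},{"dx":0,"dy":0.01,"dz":-0.15,"rx":0,"ry":0,"rz":0,"grip":-0.4},{"dx":0,"dy":0.01,"dz":-0.17,"rx":0,"ry":0,"rz":0,"grip":-0.4},{"dx":0,"dy":0.01,"dz":-0.176,"rx":0,"ry":0,"rz":0,"grip":-0.2}]'
python3 -m creep '[{"dx":0,"dy":0,"dz":0,"rx":0,"ry":0,"rz":0,"grip":0},{"dx":0,"dy":0,"dz":0,"rx":0,"ry":0,"rz":0,"grip":0.4},{"dx":0,"dy":0,"dz":0,"rx":0,"ry":0,"rz":0,"grip":1},{"dx":0,"dy":0,"dz":0,"rx":0,"ry":0,"rz":0,"grip":1},{"dx":0,"dy":0,"dz":0,"rx":0,"ry":0,"rz":0,"grip":1}]'
python3 -m creep '[{"dx":0,"dy":0,"dz":0.05,"rx":0,"ry":0,"rz":0,"grip":1},{"dx":0,"dy":0,"dz":0.12,"rx":0,"ry":0,"rz":0,"grip":1},{"dx":0,"dy":0,"dz":0.2,"rx":0,"ry":0,"rz":0,"grip":1},{"dx":0,"dy":0,"dz":0.28,"rx":0,"ry":0,"rz":0,"grip":1},{"dx":0,"dy":0,"dz":0.28,"rx":0,"ry":0,"rz":0,"grip":1}]'
```

```text
clock: 16.9
eef_pos: [447.0, 227.8, 7.6]
tool_rot: [-3.141, -0.001, -0.081]
force: [0.1, -0.1, 0.7]
width: 51.2
gripper_force: 0.0
clock: 17.52
eef_pos: [447.1, 227.5, 8.2]
tool_rot: [-3.141, -0.002, -0.082]
force: [-1.2, -0.2, 5.5]
width: 18.7
gripper_force: 59.1
clock: 18.15
eef_pos: [448.1, 228.2, 121.5]
tool_rot: [-3.139, -0.005, -0.082]
force: [0.9, 0.0, -1.0]
width: 18.4
gripper_force: 59.0
```

```bash
python3 -m creep '[{"dx":-0.01,"dy":-0.12,"dz":0,"rx":0,"ry":0,"rz":0.005,"grip":1},{"dx":-0.02,"dy":-0.25,"dz":0,"rx":0,"ry":0,"rz":0.0151,"grip":1},{"dx":-0.03,"dy":-0.38,"dz":0,"rx":0,"ry":0,"rz":0.0151,"grip":1},{"dx":-0.03,"dy":-0.52,"dz":0,"rx":0,"ry":0,"rz":0.0151,"grip":1},{"dx":-0.03,"dy":-0.64,"dz":0,"rx":0,"ry":0,"rz":0.0151,"grip":1}]'
python3 -m creep '[{"dx":0,"dy":-0.12,"dz":0,"rx":0,"ry":0,"rz":0,"grip":1},{"dx":0,"dy":-0.22,"dz":-0.01,"rx":0,"ry":0,"rz":0,"grip":1},{"dx":0,"dy":-0.28,"dz":-0.04,"rx":0,"ry":0,"rz":0,"grip":1},{"dx":0,"dy":-0.302,"dz":-0.08,"rx":0,"ry":0,"rz":0,"grip":1},{"dx":0,"dy":-0.302,"dz":-0.12,"rx":0,"ry":0,"rz":0,"grip":1}]'
python3 -c "
from look import *
c=look('w10',[])
im=c['im']
cv2.imwrite('pics/m10.png',cv2.resize(im[10:320,140:400],(520,600),interpolation=cv2.INTER_CUBIC))"
```

```text
clock: 18.77
eef_pos: [433.6, -30.8, 118.5]
tool_rot: [3.141, 0.001, 0.013]
force: [1.6, 0.6, -1.4]
width: 17.8
gripper_force: 59.1
clock: 19.4
eef_pos: [434.5, -148.5, 69.8]
tool_rot: [-3.14, 0.0, 0.014]
force: [0.3, 0.8, -1.9]
width: 18.1
gripper_force: 59.1
tcp [ 433.5 -147.6   68.4] [-3.139e+00  3.000e-03  1.500e-02] 18.6 [ 0.63  0.7  -0.53  2.16  0.78  0.48 -2.07]
```

View pics/m10.png

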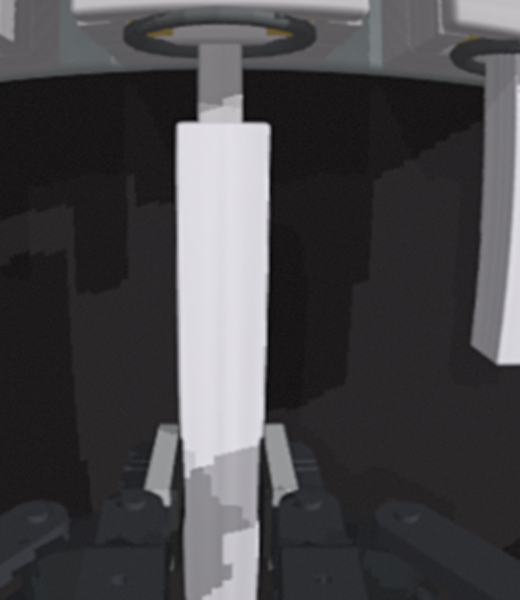

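Aligned the same way (bar tip (223,125), sill centre (220,80)). Lowering and inserting.

```bash
python3 -m creep '[{"dx":0,"dy":0,"dz":-0.02,"rx":0,"ry":0,"rz":0,"grip":1},{"dx":0,"dy":0,"dz":-0.036,"rx":0,"ry":0,"rz":0,"grip":1},{"dx":0,"dy":0,"dz":-0.036,"rx":0,"ry":0,"rz":0,"grip":1},{"dx":0.02,"dy":0,"dz":-0.036,"rx":0,"ry":0,"rz":0,"grip":1},{"dx":0.04,"dy":0,"dz":-0.036,"rx":0,"ry":0,"rz":0,"grip":1}]'
python3 -m creep '[{"dx":0.02,"dy":0,"dz":0,"rx":0,"ry":0,"rz":0,"grip":1},{"dx":0.04,"dy":0,"dz":0,"rx":0,"ry":0,"rz":0,"grip":1},{"dx":0.06,"dy":0.001,"dz":0,"rx":0,"ry":0,"rz":0,"grip":1},{"dx":0.06,"dy":0.001,"dz":0,"rx":0,"ry":0,"rz":0,"grip":1},{"dx":0.06,"dy":0.001,"dz":0,"rx":0,"ry":0,"rz":0,"grip":1}]'
```

```text
clock: 20.08
eef_pos: [451.9, -149.3, 57.4]
tool_rot: [-3.142, -0.002, 0.013]
force: [1.0, 0.1, -1.2]
width: 18.2
gripper_force: 59.1
clock: 20.7
eef_pos: [474.3, -148.9, 56.9]
tool_rot: [-3.141, 0.0, 0.013]
force: [0.4, -0.5, -1.5]
width: 18.4
gripper_force: 59.1
```

```bash
python3 -m creep '[{"dx":0.02,"dy":0,"dz":-0.005,"rx":0,"ry":0,"rz":0,"grip":1},{"dx":0.04,"dy":0.001,"dz":-0.005,"rx":0,"ry":0,"rz":0,"grip":1},{"dx":0.06,"dy":0.001,"dz":-0.005,"rx":0,"ry":0,"rz":0,"grip":1},{"dx":0.07,"dy":0.001,"dz":-0.005,"rx":0,"ry":0,"rz":0,"grip":1},{"dx":0.08,"dy":0.001,"dz":-0.005,"rx":0,"ry":0,"rz":0,"grip":1}]'
python3 -m creep '[{"dx":0.006,"dy":0,"dz":0,"rx":0,"ry":0,"rz":0,"grip":1},{"dx":0.012,"dy":0,"dz":0,"rx":0,"ry":0,"rz":0,"grip":1},{"dx":0.018,"dy":0,"dz":0,"rx":0,"ry":0,"rz":0,"grip":1},{"dx":0.022,"dy":0,"dz":0,"rx":0,"ry":0,"rz":0,"grip":1},{"dx":0.026,"dy":0,"dz":-0.004,"rx":0,"ry":0,"rz":0,"grip":1}]'
```

```text
clock: 21.32
eef_pos: [506.9, -148.5, 54.9]
tool_rot: [-3.141, -0.0, 0.013]
force: [0.2, 0.2, -2.1]
width: 18.4
gripper_force: 59.1
clock: 21.95
eef_pos: [512.1, -148.7, 53.2]
tool_rot: [3.14, 0.009, 0.013]
force: [-15.1, 0.6, 26.0]
width: 18.5
gripper_force: 62.4
```

Seated at x=512. Release, rise, and fold lever 2 with the same relative moves.

```bash
python3 -m creep '[{"dx":-0.006,"dy":0,"dz":0.006,"rx":0,"ry":0,"rz":0,"grip":1},{"dx":-0.006,"dy":0,"dz":0.006,"rx":0,"ry":0,"rz":0,"grip":0.4},{"dx":-0.006,"dy":0,"dz":0.006,"rx":0,"ry":0,"rz":0,"grip":-0.2},{"dx":-0.006,"dy":0,"dz":0.006,"rx":0,"ry":0,"rz":0,"grip":-0.2},{"dx":-0.006,"dy":0,"dz":0.04,"rx":0,"ry":0,"rz":0,"grip":-0.2}]'
python3 -m creep '[{"dx":0,"dy":0,"dz":0.1,"rx":0,"ry":0,"rz":0,"grip":-0.2},{"dx":0,"dy":0,"dz":0.22,"rx":0,"ry":0,"rz":0,"grip":0.5},{"dx":0,"dy":0,"dz":0.32,"rx":0,"ry":0,"rz":0,"grip":1},{"dx":0,"dy":0,"dz":0.32,"rx":0,"ry":0,"rz":0,"grip":1},{"dx":0,"dy":0,"dz":0.32,"rx":0,"ry":0,"rz":0,"grip":1}]'
python3 -c "
from look import *
c=look('w11',[])
im=c['im'].copy()
def X(i,a,b,z): return [550+a-.013*(b+88*i),-235.1+88*i+b+.013*a,z]
for P in [X(1,-90,-10,65),X(1,-90,10,65),X(0,-90,-10,65),X(0,-90,10,65)]:
    q=proj(c,[P])[0]; cv2.circle(im,tuple(q.round().astype(int)),2,(0,0,255),-1)
cv2.imwrite('pics/m11.png',cv2.resize(im[:300,100:400],(600,600),interpolation=cv2.INTER_CUBIC))"
```

```text
clock: 22.58
eef_pos: [514.4, -148.3, 69.2]
tool_rot: [-3.141, 0.001, 0.014]
force: [0.7, 0.5, 0.2]
width: 51.7
gripper_force: 0.0
clock: 23.2
eef_pos: [514.3, -148.7, 197.5]
tool_rot: [3.141, -0.0, 0.013]
force: [0.4, 0.4, -0.7]
width: -0.5
gripper_force: 0.0
tcp [ 514.  -148.7  196.8] [-3.141e+00  1.000e-03  1.300e-02] -0.1 [ 0.71  0.6  -0.74  1.86  0.52  0.88 -1.84]
```

View pics/m11.png

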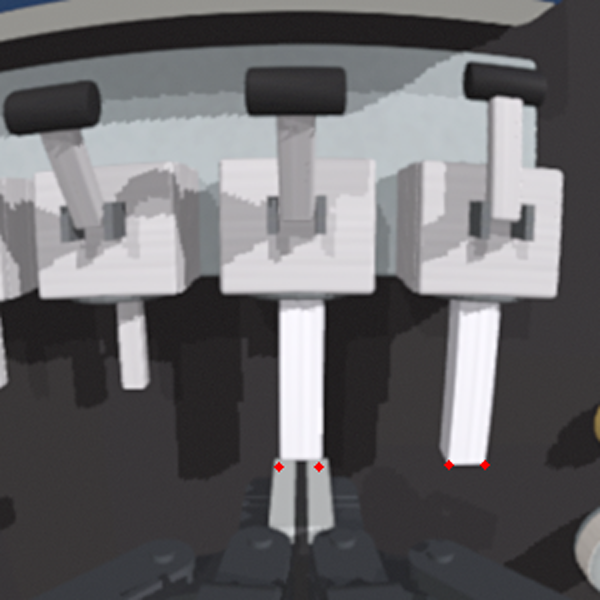

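Lever 1 lies level with its bar home at (466,465). Bar 2 is home at (300,460). Now lever 2.

```bash
python3 -m creep '[{"dx":0.12,"dy":0.003,"dz":0,"rx":0,"ry":0,"rz":0,"grip":1},{"dx":0.23,"dy":0.006,"dz":-0.01,"rx":0,"ry":0,"rz":0,"grip":1},{"dx":0.277,"dy":0.008,"dz":-0.05,"rx":0,"ry":0,"rz":0,"grip":1},{"dx":0.277,"dy":0.008,"dz":-0.09,"rx":0,"ry":0,"rz":0,"grip":1},{"dx":0.277,"dy":0.008,"dz":-0.1,"rx":0,"ry":0,"rz":0,"grip":1}]'
python3 -m creep '[{"dx":0.005,"dy":0,"dz":-0.015,"rx":0,"ry":0,"rz":0,"grip":1},{"dx":0.015,"dy":0,"dz":-0.03,"rx":0,"ry":0,"rz":0,"grip":1},{"dx":0.025,"dy":0,"dz":-0.05,"rx":0,"ry":0,"rz":0,"grip":1},{"dx":0.035,"dy":0,"dz":-0.07,"rx":0,"ry":0,"rz":0,"grip":1},{"dx":0.04,"dy":0,"dz":-0.085,"rx":0,"ry":0,"rz":0,"grip":1}]'
python3 -m creep '[{"dx":0.005,"dy":0,"dz":-0.015,"rx":0,"ry":0,"rz":0,"grip":1},{"dx":0.008,"dy":0,"dz":-0.03,"rx":0,"ry":0,"rz":0,"grip":1},{"dx":0.01,"dy":0,"dz":-0.045,"rx":0,"ry":0,"rz":0,"grip":1},{"dx":0.01,"dy":0,"dz":-0.058,"rx":0,"ry":0,"rz":0,"grip":1},{"dx":0.01,"dy":0,"dz":-0.064,"rx":0,"ry":0,"rz":0,"grip":1}]'
```

```text
clock: 23.88
eef_pos: [623.1, -145.3, 154.9]
tool_rot: [-3.141, 0.005, 0.014]
force: [0.8, 0.2, -0.3]
width: -0.1
gripper_force: 0.0
clock: 24.5
eef_pos: [646.8, -145.3, 125.8]
tool_rot: [3.141, -0.012, 0.013]
force: [5.2, -1.1, 6.1]
width: 0.2
gripper_force: 2.8
clock: 25.12
eef_pos: [646.0, -145.2, 100.0]
tool_rot: [3.141, -0.002, 0.013]
force: [-3.5, -0.2, 27.3]
width: 0.1
gripper_force: 13.5
```

Lever 2 is on its stop (z=100, 27 N). For the left bars joint 7 is near its limit, so I'll turn the tool the other way round (half a turn) on the way and look at the bars at the quarter turn.

```bash
python3 -m creep '[{"dx":-0.01,"dy":0,"dz":0.1,"rx":0,"ry":0,"rz":0,"grip":1},{"dx":-0.05,"dy":0.02,"dz":0.24,"rx":0,"ry":0,"rz":0,"grip":0},{"dx":-0.12,"dy":0.12,"dz":0.3,"rx":0,"ry":0,"rz":0.029,"grip":-0.4},{"dx":-0.18,"dy":0.24,"dz":0.34,"rx":0,"ry":0,"rz":0.058,"grip":-0.4},{"dx":-0.24,"dy":0.36,"dz":0.34,"rx":0,"ry":0,"rz":0.087,"grip":-0.4}]'
python3 -m creep '[{"dx":-0.06,"dy":0.12,"dz":0,"rx":0,"ry":0,"rz":0.029,"grip":-0.4},{"dx":-0.12,"dy":0.24,"dz":0,"rx":0,"ry":0,"rz":0.058,"grip":-0.4},{"dx":-0.18,"dy":0.36,"dz":0,"rx":0,"ry":0,"rz":0.087,"grip":-0.4},{"dx":-0.18,"dy":0.46,"dz":0,"rx":0,"ry":0,"rz":0.116,"grip":-0.4},{"dx":-0.18,"dy":0.52,"dz":0,"rx":0,"ry":0,"rz":0.145,"grip":-0.4}]'
python3 -m creep '[{"dx":0,"dy":0,"dz":0,"rx":0,"ry":0,"rz":0.02,"grip":-0.4},{"dx":0,"dy":0,"dz":0,"rx":0,"ry":0,"rz":0.02,"grip":-0.4},{"dx":0,"dy":0,"dz":0,"rx":0,"ry":0,"rz":0.02,"grip":-0.4},{"dx":0,"dy":0,"dz":0,"rx":0,"ry":0,"rz":0.02,"grip":-0.4},{"dx":0,"dy":0,"dz":0,"rx":0,"ry":0,"rz":0.02,"grip":-0.4}]'
python3 -c "
from look import *
look('w12',[(496,406.5,-.037),(476.5,322.5,.018)])
t=snap('top','t12'); print('top',[np.round(fitbar([t],a,b,w,fz=False)[0][:3],3) for a,b,w in [(496,406,-.037),(476,321,.02)]])"
```

```text
clock: 25.75
eef_pos: [547.5, -0.7, 233.9]
tool_rot: [3.141, 0.001, 0.565]
force: [1.0, 0.3, -0.6]
width: 59.9
gripper_force: 0.0
clock: 26.38
eef_pos: [475.6, 207.3, 232.8]
tool_rot: [-3.139, 0.002, 1.48]
force: [-0.6, 0.2, -0.5]
width: 59.8
gripper_force: 0.0
clock: 27.0
eef_pos: [477.6, 206.3, 233.8]
tool_rot: [-3.142, -0.0, 1.596]
force: [-0.4, -0.2, -0.1]
width: 59.7
gripper_force: 0.0
tcp [477.6 206.4 233.9] [ 3.142 -0.     1.596] 59.9 [ 0.25  0.69 -1.16  1.85  0.71  1.09 -1.16]Traceback (most recent call last):
  File "<string>", line 3, in <module>
    look('w12',[(496,406.5,-.037),(476.5,322.5,.018)])
    ~~~~^^^^^^^^^^^^^^^^^^^^^^^^^^^^^^^^^^^^^^^^^^^^^^
  File "look.py", line 6, in look
    for x,y,w in g: print("bar",np.round(fitbar([c],x,y,w,z=z,fz=False)[0][:3],3),fitbar([c],x,y,w,z=z,fz=False)[1:])
                                         ~~~~~~^^^^^^^^^^^^^^^^^^^^^^^^
  File "fit.py", line 24, in fitbar
    r=least_squares(f,[x,y,yaw,z],x_scale=[1,1,.01,1],diff_step=1e-4,loss="soft_l1"); return r.x,len(ob),np.sqrt(np.mean(f(r.x)**2))
    return func(*args, **kwargs)
    vector_fun = VectorFunction(
        fun_wrapped,
    ...<6 lines>...
        workers=workers
    )
    self._update_fun()
    ~~~~~~~~~~~~~~~~^^
    self.f = self.fun_wrapped(xp_copy(self.x))
             ~~~~~~~~~~~~~~~~^^^^^^^^^^^^^^^^^
    return np.atleast_1d(self.fun(x))
                         ~~~~~~~~^^^
    return self.f(x, *self.args, **self.kwargs)
           ~~~~~~^^^^^^^^^^^^^^^^^^^^^^^^^^^^^^
  File "fit.py", line 23, in <lambda>
    f=lambda p:np.concatenate([hullres(c,box(p[0],p[1],p[3] if fz else z,p[2]),k) for c,k in ob])
               ~~~~~~~~~~~~~~^^^^^^^^^^^^^^^^^^^^^^^^^^^^^^^^^^^^^^^^^^^^^^^^^^^^^^^^^^^^^^^^^^^^
ValueError: need at least one array to concatenate
```

```bash
python3 - <<'E'
from fit import *
t=snap("top","t12")
for c in (load("w12"),t):
    print(c["n"],proj(c,[[496,406,20],[476,322,20]]).round())
    m=((c["im"][:,:,2]>120)*255).astype(np.uint8)
    n,l,st,ce=cv2.connectedComponentsWithStats(m)
    for i in range(1,n):
        P=onz(c,[ce[i]],20)[0]
        if 60<st[i,4]<12000 and 300<P[0]<680 and 60<P[1]<520: print(st[i],np.round(P[:2]))
E
```

```text
wrist [[270.   1.]
 [251.  67.]]
[ 210    0  118   21 1756] [502. 398.]
[ 362    0   74   21 1055] [659. 421.]
[ 192   59  120   21 2287] [477. 320.]
[ 360  104   86   79 4898] [677. 243.]
[162 234  25  43 385] [374.  75.]
[314 234  25  42 373] [588.  81.]
[343 250  37  22 549] [642.  71.]
top [[125. 198.]
 [151. 205.]]
[117 176  16  46 448] [494. 405.]
[145 186  12  43 401] [468. 321.]
```

```bash
python3 -c "
from fit import *
c=load('w12'); print(fitbar([c],476.5,321,.018,z=11,fz=False)); print(fitbar([c],476.5,321,.018,z=10))"
python3 -m creep '[{"dx":0,"dy":0.06,"dz":0,"rx":0,"ry":0,"rz":0.029,"grip":-0.4},{"dx":-0.02,"dy":0.12,"dz":0,"rx":0,"ry":0,"rz":0.058,"grip":-0.4},{"dx":-0.04,"dy":0.18,"dz":0,"rx":0,"ry":0,"rz":0.087,"grip":-0.4},{"dx":-0.05,"dy":0.24,"dz":0,"rx":0,"ry":0,"rz":0.116,"grip":-0.4},{"dx":-0.05,"dy":0.29,"dz":-0.05,"rx":0,"ry":0,"rz":0.145,"grip":-0.4}]'
python3 -m creep '[{"dx":0,"dy":0,"dz":-0.05,"rx":0,"ry":0,"rz":0.029,"grip":-0.4},{"dx":0,"dy":0,"dz":-0.1,"rx":0,"ry":0,"rz":0.058,"grip":-0.4},{"dx":0,"dy":0,"dz":-0.15,"rx":0,"ry":0,"rz":0.087,"grip":-0.4},{"dx":0,"dy":0,"dz":-0.2,"rx":0,"ry":0,"rz":0.104,"grip":-0.4},{"dx":0,"dy":0,"dz":-0.26,"rx":0,"ry":0,"rz":0.104,"grip":-0.4}]'
python3 -m creep '[{"dx":0,"dy":0,"dz":0,"rx":0,"ry":0,"rz":0,"grip":-0.4},{"dx":0,"dy":0,"dz":0,"rx":0,"ry":0,"rz":0,"grip":-0.4},{"dx":0,"dy":0,"dz":0,"rx":0,"ry":0,"rz":0,"grip":-0.4},{"dx":0,"dy":0,"dz":0,"rx":0,"ry":0,"rz":0,"grip":-0.4},{"dx":0,"dy":0,"dz":0,"rx":0,"ry":0,"rz":0,"grip":-0.4}]'
python3 -c "
from look import *
look('w13',[])
"
```

```text
(array([4.76541286e+02, 3.22904133e+02, 1.75576226e-02, 1.10000000e+01]), 1, np.float64(0.8048132002870058))
(array([4.76527481e+02, 3.22121077e+02, 1.71415745e-02, 1.84181631e+01]), 1, np.float64(0.6532615324461246))
clock: 27.72
eef_pos: [457.8, 324.6, 215.0]
tool_rot: [3.138, 0.0, 2.514]
force: [0.4, 0.3, 0.2]
width: 59.3
gripper_force: 0.0
clock: 28.35
eef_pos: [457.8, 322.9, 109.2]
tool_rot: [3.141, -0.001, -3.122]
force: [0.7, -0.5, 0.3]
width: 59.8
gripper_force: 0.0
clock: 28.98
eef_pos: [457.8, 322.8, 110.2]
tool_rot: [3.141, -0.0, -3.122]
force: [-0.2, 0.6, -0.1]
width: 59.9
gripper_force: 0.0
tcp [457.7 322.8 110.1] [ 3.142 -0.    -3.122] 59.7 [-0.    0.98 -1.19  1.86  1.05  1.1  -0.03]
```

```bash
python3 -m creep '[{"dx":0,"dy":0,"dz":-0.07,"rx":0,"ry":0,"rz":0,"grip":-0.4},{"dx":0,"dy":0,"dz":-0.15,"rx":0,"ry":0,"rz":0,"grip":-0.4},{"dx":0,"dy":0,"dz":-0.21,"rx":0,"ry":0,"rz":0,"grip":-0.4},{"dx":0,"dy":0,"dz":-0.25,"rx":0,"ry":0,"rz":0,"grip":-0.4},{"dx":0,"dy":0,"dz":-0.26,"rx":0,"ry":0,"rz":0,"grip":-0.2}]'
python3 -m creep '[{"dx":0,"dy":0,"dz":0,"rx":0,"ry":0,"rz":0,"grip":0},{"dx":0,"dy":0,"dz":0,"rx":0,"ry":0,"rz":0,"grip":0.4},{"dx":0,"dy":0,"dz":0,"rx":0,"ry":0,"rz":0,"grip":1},{"dx":0,"dy":0,"dz":0,"rx":0,"ry":0,"rz":0,"grip":1},{"dx":0,"dy":0,"dz":0,"rx":0,"ry":0,"rz":0,"grip":1}]'
python3 -m creep '[{"dx":0,"dy":0,"dz":0.05,"rx":0,"ry":0,"rz":0,"grip":1},{"dx":0,"dy":0,"dz":0.12,"rx":0,"ry":0,"rz":0,"grip":1},{"dx":0,"dy":0,"dz":0.2,"rx":0,"ry":0,"rz":0,"grip":1},{"dx":0,"dy":0,"dz":0.28,"rx":0,"ry":0,"rz":0,"grip":1},{"dx":0,"dy":0,"dz":0.28,"rx":0,"ry":0,"rz":0,"grip":1}]'
python3 -c "
from look import *
look('w14',[])
"
```

```text
clock: 29.65
eef_pos: [457.3, 322.6, 5.1]
tool_rot: [-3.141, -0.002, -3.122]
force: [-0.2, -0.4, -0.9]
width: 51.1
gripper_force: 0.0
clock: 30.28
eef_pos: [458.0, 323.0, 6.9]
tool_rot: [3.141, 0.001, -3.122]
force: [-0.8, -1.3, 6.6]
width: 18.4
gripper_force: 60.8
clock: 30.9
eef_pos: [458.4, 323.9, 120.0]
tool_rot: [3.139, 0.003, -3.122]
force: [0.6, -0.1, -1.6]
width: 18.6
gripper_force: 59.9
tcp [458.  322.7 118.3] [ 3.141e+00  1.000e-03 -3.122e+00] 18.4 [-0.    0.96 -1.18  1.86  1.02  1.09 -0.01]
```

```bash
python3 -m creep '[{"dx":-0.02,"dy":-0.1,"dz":0,"rx":0,"ry":0,"rz":0,"grip":1},{"dx":-0.04,"dy":-0.22,"dz":0,"rx":0,"ry":0,"rz":-0.001,"grip":1},{"dx":-0.06,"dy":-0.35,"dz":0,"rx":0,"ry":0,"rz":-0.001,"grip":1},{"dx":-0.06,"dy":-0.48,"dz":0,"rx":0,"ry":0,"rz":-0.001,"grip":1},{"dx":-0.06,"dy":-0.6,"dz":0,"rx":0,"ry":0,"rz":-0.001,"grip":1}]'
python3 -m creep '[{"dx":0,"dy":-0.12,"dz":0,"rx":0,"ry":0,"rz":0,"grip":1},{"dx":0,"dy":-0.24,"dz":-0.01,"rx":0,"ry":0,"rz":0,"grip":1},{"dx":0,"dy":-0.32,"dz":-0.04,"rx":0,"ry":0,"rz":0,"grip":1},{"dx":0,"dy":-0.36,"dz":-0.08,"rx":0,"ry":0,"rz":0,"grip":1},{"dx":0,"dy":-0.36,"dz":-0.12,"rx":0,"ry":0,"rz":0,"grip":1}]'
python3 -m creep '[{"dx":0,"dy":0,"dz":0,"rx":0,"ry":0,"rz":0,"grip":1},{"dx":0,"dy":0,"dz":0,"rx":0,"ry":0,"rz":0,"grip":1},{"dx":0,"dy":0,"dz":0,"rx":0,"ry":0,"rz":0,"grip":1},{"dx":0,"dy":0,"dz":0,"rx":0,"ry":0,"rz":0,"grip":1},{"dx":0,"dy":0,"dz":0,"rx":0,"ry":0,"rz":0,"grip":1}]'
python3 -c "
from look import *
c=look('w15',[]);t=snap('top','t15');s=snap('side','s15')
p=proj(t,[[520,-60,65]])[0].astype(int);q=proj(s,[[490,-60,65]])[0].astype(int)
a=t['im'][p[1]-50:p[1]+50,p[0]-50:p[0]+50];b=s['im'][q[1]-50:q[1]+50,q[0]-50:q[0]+50];w=cv2.resize(c['im'],(400,300))
cv2.imwrite('pics/m15.png',np.vstack([np.hstack([cv2.resize(k,(400,400),interpolation=cv2.INTER_CUBIC) for k in(a,b)])]))"

```

```text
clock: 31.58
eef_pos: [432.5, 80.3, 116.5]
tool_rot: [-3.141, -0.003, -3.128]
force: [0.7, -0.4, -2.6]
width: 18.2
gripper_force: 59.9
clock: 32.2
eef_pos: [432.2, -63.4, 67.9]
tool_rot: [-3.141, -0.004, -3.132]
force: [0.6, 0.2, -1.3]
width: 18.5
gripper_force: 59.9
clock: 32.83
eef_pos: [433.7, -61.3, 70.0]
tool_rot: [-3.141, -0.0, -3.128]
force: [-1.8, 0.2, -1.6]
width: 18.4
gripper_force: 59.8
tcp [433.7 -61.3  70. ] [-3.141 -0.    -3.128] 18.1 [ 0.77  0.92 -1.12  2.21  1.2   0.88  0.44]
```

```bash
python3 -m creep '[{"dx":0,"dy":0.002,"dz":-0.02,"rx":0,"ry":0,"rz":0,"grip":1},{"dx":0,"dy":0.002,"dz":-0.04,"rx":0,"ry":0,"rz":0,"grip":1},{"dx":0,"dy":0.002,"dz":-0.04,"rx":0,"ry":0,"rz":0,"grip":1},{"dx":0.02,"dy":0.002,"dz":-0.04,"rx":0,"ry":0,"rz":0,"grip":1},{"dx":0.04,"dy":0.002,"dz":-0.04,"rx":0,"ry":0,"rz":0,"grip":1}]'
python3 -m creep '[{"dx":0.02,"dy":0,"dz":0,"rx":0,"ry":0,"rz":0,"grip":1},{"dx":0.04,"dy":0,"dz":0,"rx":0,"ry":0,"rz":0,"grip":1},{"dx":0.06,"dy":0.001,"dz":0,"rx":0,"ry":0,"rz":0,"grip":1},{"dx":0.06,"dy":0.001,"dz":0,"rx":0,"ry":0,"rz":0,"grip":1},{"dx":0.06,"dy":0.001,"dz":0,"rx":0,"ry":0,"rz":0,"grip":1}]'
```

```text
clock: 33.6
eef_pos: [450.5, -60.4, 54.0]
tool_rot: [3.142, 0.0, -3.128]
force: [0.8, -0.5, -1.2]
width: 18.5
gripper_force: 59.9
clock: 34.22
eef_pos: [473.2, -60.1, 53.7]
tool_rot: [-3.141, -0.001, -3.128]
force: [0.2, -0.6, -1.6]
width: 18.3
gripper_force: 59.9
```

```bash
python3 -m creep '[{"dx":0.02,"dy":0,"dz":0,"rx":0,"ry":0,"rz":0,"grip":1},{"dx":0.04,"dy":0.001,"dz":0,"rx":0,"ry":0,"rz":0,"grip":1},{"dx":0.06,"dy":0.001,"dz":0,"rx":0,"ry":0,"rz":0,"grip":1},{"dx":0.07,"dy":0.001,"dz":0,"rx":0,"ry":0,"rz":0,"grip":1},{"dx":0.08,"dy":0.001,"dz":0,"rx":0,"ry":0,"rz":0,"grip":1}]'
python3 -m creep '[{"dx":0.006,"dy":0,"dz":0,"rx":0,"ry":0,"rz":0,"grip":1},{"dx":0.01,"dy":0,"dz":0,"rx":0,"ry":0,"rz":0,"grip":1},{"dx":0.014,"dy":0,"dz":0,"rx":0,"ry":0,"rz":0,"grip":1},{"dx":0.018,"dy":0,"dz":0,"rx":0,"ry":0,"rz":0,"grip":1},{"dx":0.022,"dy":0,"dz":0,"rx":0,"ry":0,"rz":0,"grip":1}]'
```

```text
clock: 34.85
eef_pos: [505.7, -59.6, 53.7]
tool_rot: [-3.142, -0.001, -3.128]
force: [-1.1, 0.5, -2.9]
width: 18.1
gripper_force: 59.9
clock: 35.48
eef_pos: [509.8, -59.9, 53.1]
tool_rot: [-3.14, -0.009, -3.127]
force: [-12.5, 0.1, 3.7]
width: 18.3
gripper_force: 60.5
```

```bash
python3 -m creep '[{"dx":-0.006,"dy":0,"dz":-0.003,"rx":0,"ry":0,"rz":0,"grip":1},{"dx":-0.006,"dy":0,"dz":-0.003,"rx":0,"ry":0,"rz":0,"grip":0.4},{"dx":-0.006,"dy":0,"dz":0,"rx":0,"ry":0,"rz":0,"grip":-0.2},{"dx":-0.006,"dy":0,"dz":0,"rx":0,"ry":0,"rz":0,"grip":-0.2},{"dx":-0.006,"dy":0,"dz":0.04,"rx":0,"ry":0,"rz":0,"grip":-0.2}]'
python3 -m creep '[{"dx":0,"dy":0,"dz":0.1,"rx":0,"ry":0,"rz":0,"grip":-0.2},{"dx":0,"dy":0,"dz":0.22,"rx":0,"ry":0,"rz":0,"grip":0.5},{"dx":0,"dy":0,"dz":0.32,"rx":0,"ry":0,"rz":0,"grip":1},{"dx":0,"dy":0,"dz":0.32,"rx":0,"ry":0,"rz":0,"grip":1},{"dx":0,"dy":0,"dz":0.32,"rx":0,"ry":0,"rz":0,"grip":1}]'
python3 -c "
from look import *
look('w16',[])"
```

```text
clock: 36.1
eef_pos: [511.5, -59.7, 69.7]
tool_rot: [3.141, -0.002, -3.128]
force: [0.1, 0.1, 0.0]
width: 51.1
gripper_force: 0.0
clock: 36.72
eef_pos: [511.6, -60.0, 197.9]
tool_rot: [-3.141, -0.001, -3.128]
force: [0.3, -0.0, -0.2]
width: 0.1
gripper_force: 0.0
tcp [511.3 -60.  197.3] [-3.141e+00 -2.000e-03 -3.128e+00] 0.1 [ 0.79  0.77 -1.21  1.91  0.83  1.08  0.81]
```

```bash
python3 -m creep '[{"dx":0.12,"dy":0.003,"dz":0,"rx":0,"ry":0,"rz":0,"grip":1},{"dx":0.23,"dy":0.005,"dz":-0.01,"rx":0,"ry":0,"rz":0,"grip":1},{"dx":0.278,"dy":0.005,"dz":-0.05,"rx":0,"ry":0,"rz":0,"grip":1},{"dx":0.278,"dy":0.005,"dz":-0.09,"rx":0,"ry":0,"rz":0,"grip":1},{"dx":0.278,"dy":0.005,"dz":-0.1,"rx":0,"ry":0,"rz":0,"grip":1}]'
python3 -m creep '[{"dx":0.005,"dy":0,"dz":-0.015,"rx":0,"ry":0,"rz":0,"grip":1},{"dx":0.015,"dy":0,"dz":-0.03,"rx":0,"ry":0,"rz":0,"grip":1},{"dx":0.025,"dy":0,"dz":-0.05,"rx":0,"ry":0,"rz":0,"grip":1},{"dx":0.035,"dy":0,"dz":-0.07,"rx":0,"ry":0,"rz":0,"grip":1},{"dx":0.04,"dy":0,"dz":-0.085,"rx":0,"ry":0,"rz":0,"grip":1}]'
python3 -m creep '[{"dx":0.005,"dy":0,"dz":-0.015,"rx":0,"ry":0,"rz":0,"grip":1},{"dx":0.008,"dy":0,"dz":-0.03,"rx":0,"ry":0,"rz":0,"grip":1},{"dx":0.01,"dy":0,"dz":-0.045,"rx":0,"ry":0,"rz":0,"grip":1},{"dx":0.01,"dy":0,"dz":-0.058,"rx":0,"ry":0,"rz":0,"grip":1},{"dx":0.01,"dy":0,"dz":-0.065,"rx":0,"ry":0,"rz":0,"grip":1}]'
```

```text
clock: 37.4
eef_pos: [620.9, -57.7, 155.4]
tool_rot: [-3.142, -0.005, -3.127]
force: [-0.4, -0.6, -0.1]
width: 0.0
gripper_force: 0.0
clock: 38.02
eef_pos: [643.2, -57.5, 125.7]
tool_rot: [3.141, 0.008, -3.129]
force: [4.3, 0.2, 5.9]
width: 0.5
gripper_force: 2.7
clock: 38.65
eef_pos: [643.4, -57.5, 100.0]
tool_rot: [-3.141, 0.0, -3.128]
force: [-3.6, -2.4, 27.4]
width: -0.2
gripper_force: 13.7
```

Lever 3 is down. I'll head for the last bar, checking first that it hasn't been knocked.

```bash
python3 -m creep '[{"dx":-0.01,"dy":0,"dz":0.1,"rx":0,"ry":0,"rz":0,"grip":1},{"dx":-0.05,"dy":0.02,"dz":0.22,"rx":0,"ry":0,"rz":0,"grip":0},{"dx":-0.1,"dy":0.13,"dz":0.25,"rx":0,"ry":0,"rz":0,"grip":-0.3},{"dx":-0.16,"dy":0.26,"dz":0.25,"rx":0,"ry":0,"rz":0,"grip":-0.3},{"dx":-0.22,"dy":0.38,"dz":0.25,"rx":0,"ry":0,"rz":0,"grip":-0.3}]'
python3 -c "
from fit import *
t=snap('top','t17')
m=((t['im'][:,:,2]>120)*255).astype(np.uint8);n,l,st,ce=cv2.connectedComponentsWithStats(m)
for i in range(1,n):
    P=onz(t,[ce[i]],20)[0]
    if 60<st[i,4]<900 and 300<P[0]<600 and 100<P[1]<520: print(st[i],np.round(P[:2]),fitbar([t],P[0],P[1],-.037,fz=False)[0][:3])
for n in range(4): print(n,proj(t,[[480-.013*88*n,-236+88*n,65]]).round())
print(ctrl.read_state()['eef_pos'])"
```

```text
clock: 39.28
eef_pos: [552.6, 94.7, 196.8]
tool_rot: [-3.14, -0.004, -3.129]
force: [-0.2, 0.7, -0.4]
width: 55.6
gripper_force: 0.0
[117 176  16  46 448] [494. 405.] [ 4.96351089e+02  4.08380462e+02 -3.98397711e-02]
0 [[331. 207.]]
1 [[302. 206.]]
2 [[273. 206.]]
3 [[244. 205.]]
[548.20892259 103.13056119 197.96662118]
```

```bash
python3 -m creep '[{"dx":-0.05,"dy":0.14,"dz":0,"rx":0,"ry":0,"rz":-0.002,"grip":-0.3},{"dx":-0.1,"dy":0.28,"dz":0,"rx":0,"ry":0,"rz":-0.004,"grip":-0.3},{"dx":-0.15,"dy":0.42,"dz":0,"rx":0,"ry":0,"rz":-0.006,"grip":-0.3},{"dx":-0.19,"dy":0.56,"dz":0,"rx":0,"ry":0,"rz":-0.008,"grip":-0.3},{"dx":-0.194,"dy":0.68,"dz":-0.05,"rx":0,"ry":0,"rz":-0.008,"grip":-0.3}]'
python3 -m creep '[{"dx":0,"dy":0.06,"dz":-0.1,"rx":0,"ry":0,"rz":0,"grip":-0.3},{"dx":0,"dy":0.09,"dz":-0.2,"rx":0,"ry":0,"rz":0,"grip":-0.3},{"dx":0,"dy":0.1,"dz":-0.28,"rx":0,"ry":0,"rz":0,"grip":-0.3},{"dx":0,"dy":0.1,"dz":-0.3,"rx":0,"ry":0,"rz":0,"grip":-0.3},{"dx":0,"dy":0.1,"dz":-0.3,"rx":0,"ry":0,"rz":0,"grip":-0.3}]'
python3 -c "
from look import *
look('w17',[])"
```

```text
clock: 39.95
eef_pos: [475.7, 367.9, 177.9]
tool_rot: [-3.14, -0.001, 3.107]
force: [1.2, 0.6, 0.1]
width: 55.8
gripper_force: 0.0
clock: 40.58
eef_pos: [477.2, 405.4, 57.4]
tool_rot: [-3.14, -0.002, 3.105]
force: [0.3, 0.6, 0.5]
width: 55.5
gripper_force: 0.0
tcp [477.7 406.   58.4] [-3.141e+00 -1.000e-03  3.104e+00] 55.8 [-0.24  1.   -0.93  1.7   0.96  0.97 -0.01]
```

```bash
python3 -m creep '[{"dx":0,"dy":0.003,"dz":-0.04,"rx":0,"ry":0,"rz":0,"grip":-0.3},{"dx":0,"dy":0.003,"dz":-0.08,"rx":0,"ry":0,"rz":0,"grip":-0.3},{"dx":0,"dy":0.003,"dz":-0.11,"rx":0,"ry":0,"rz":0,"grip":-0.3},{"dx":0,"dy":0.003,"dz":-0.125,"rx":0,"ry":0,"rz":0,"grip":-0.3},{"dx":0,"dy":0.003,"dz":-0.13,"rx":0,"ry":0,"rz":0,"grip":-0.2}]'
python3 -m creep '[{"dx":0,"dy":0,"dz":0,"rx":0,"ry":0,"rz":0,"grip":0},{"dx":0,"dy":0,"dz":0,"rx":0,"ry":0,"rz":0,"grip":0.4},{"dx":0,"dy":0,"dz":0,"rx":0,"ry":0,"rz":0,"grip":1},{"dx":0,"dy":0,"dz":0,"rx":0,"ry":0,"rz":0,"grip":1},{"dx":0,"dy":0,"dz":0,"rx":0,"ry":0,"rz":0,"grip":1}]'
python3 -m creep '[{"dx":0,"dy":0,"dz":0.05,"rx":0,"ry":0,"rz":0,"grip":1},{"dx":0,"dy":0,"dz":0.12,"rx":0,"ry":0,"rz":0,"grip":1},{"dx":0,"dy":0,"dz":0.2,"rx":0,"ry":0,"rz":0,"grip":1},{"dx":0,"dy":0,"dz":0.28,"rx":0,"ry":0,"rz":0,"grip":1},{"dx":0,"dy":0,"dz":0.28,"rx":0,"ry":0,"rz":0,"grip":1}]'
python3 -c "
from look import *
look('w18',[])"
```

```text
clock: 41.25
eef_pos: [477.3, 407.5, 5.3]
tool_rot: [-3.141, -0.001, 3.105]
force: [-0.1, 0.8, 0.2]
width: 51.6
gripper_force: 0.0
clock: 41.88
eef_pos: [477.7, 407.8, 6.5]
tool_rot: [3.141, -0.0, 3.105]
force: [-1.0, -0.8, 5.2]
width: 18.5
gripper_force: 61.3
clock: 42.5
eef_pos: [478.4, 409.2, 121.1]
tool_rot: [3.138, 0.003, 3.105]
force: [-0.6, 1.0, -2.3]
width: 17.9
gripper_force: 60.5
tcp [478.  407.8 119.1] [3.140e+00 1.000e-03 3.105e+00] 18.5 [-0.21  0.93 -0.99  1.67  0.88  1.05  0.04]
```

```bash
python3 -m creep '[{"dx":-0.02,"dy":-0.1,"dz":0,"rx":0,"ry":0,"rz":0.002,"grip":1},{"dx":-0.04,"dy":-0.22,"dz":0,"rx":0,"ry":0,"rz":0.004,"grip":1},{"dx":-0.07,"dy":-0.35,"dz":0,"rx":0,"ry":0,"rz":0.008,"grip":1},{"dx":-0.1,"dy":-0.48,"dz":0,"rx":0,"ry":0,"rz":0.008,"grip":1},{"dx":-0.112,"dy":-0.6,"dz":0,"rx":0,"ry":0,"rz":0.008,"grip":1}]'
python3 -m creep '[{"dx":0,"dy":-0.12,"dz":0,"rx":0,"ry":0,"rz":0,"grip":1},{"dx":0,"dy":-0.24,"dz":-0.01,"rx":0,"ry":0,"rz":0,"grip":1},{"dx":0,"dy":-0.32,"dz":-0.04,"rx":0,"ry":0,"rz":0,"grip":1},{"dx":0,"dy":-0.351,"dz":-0.08,"rx":0,"ry":0,"rz":0,"grip":1},{"dx":0,"dy":-0.351,"dz":-0.12,"rx":0,"ry":0,"rz":0,"grip":1}]'
python3 -m creep '[{"dx":0,"dy":0,"dz":0,"rx":0,"ry":0,"rz":0,"grip":1},{"dx":0,"dy":0,"dz":0,"rx":0,"ry":0,"rz":0,"grip":1},{"dx":0,"dy":0,"dz":0,"rx":0,"ry":0,"rz":0,"grip":1},{"dx":0,"dy":0,"dz":0,"rx":0,"ry":0,"rz":0,"grip":1},{"dx":0,"dy":0,"dz":0,"rx":0,"ry":0,"rz":0,"grip":1}]'
```

```text
clock: 43.18
eef_pos: [431.1, 164.9, 116.8]
tool_rot: [-3.14, -0.003, -3.128]
force: [1.2, -0.7, -2.3]
width: 18.7
gripper_force: 60.4
clock: 43.8
eef_pos: [431.7, 25.0, 68.4]
tool_rot: [-3.14, -0.003, -3.131]
force: [0.2, 1.1, -1.6]
width: 18.2
gripper_force: 60.4
clock: 44.42
eef_pos: [432.9, 27.1, 70.0]
tool_rot: [-3.141, -0.0, -3.128]
force: [0.2, -0.2, -1.5]
width: 18.4
gripper_force: 60.4
```

Good. Lower to 53.4 and insert; I expect it to seat at x≈508.

```bash
python3 -m creep '[{"dx":0,"dy":0.001,"dz":-0.02,"rx":0,"ry":0,"rz":0,"grip":1},{"dx":0,"dy":0.001,"dz":-0.041,"rx":0,"ry":0,"rz":0,"grip":1},{"dx":0,"dy":0.001,"dz":-0.041,"rx":0,"ry":0,"rz":0,"grip":1},{"dx":0.02,"dy":0.001,"dz":-0.041,"rx":0,"ry":0,"rz":0,"grip":1},{"dx":0.04,"dy":0.001,"dz":-0.041,"rx":0,"ry":0,"rz":0,"grip":1}]'
python3 -m creep '[{"dx":0.02,"dy":0,"dz":0,"rx":0,"ry":0,"rz":0,"grip":1},{"dx":0.04,"dy":0,"dz":0,"rx":0,"ry":0,"rz":0,"grip":1},{"dx":0.06,"dy":0.001,"dz":0,"rx":0,"ry":0,"rz":0,"grip":1},{"dx":0.06,"dy":0.001,"dz":0,"rx":0,"ry":0,"rz":0,"grip":1},{"dx":0.06,"dy":0.001,"dz":0,"rx":0,"ry":0,"rz":0,"grip":1}]'
python3 -m creep '[{"dx":0.02,"dy":0,"dz":0,"rx":0,"ry":0,"rz":0,"grip":1},{"dx":0.04,"dy":0.001,"dz":0,"rx":0,"ry":0,"rz":0,"grip":1},{"dx":0.06,"dy":0.001,"dz":0,"rx":0,"ry":0,"rz":0,"grip":1},{"dx":0.07,"dy":0.001,"dz":0,"rx":0,"ry":0,"rz":0,"grip":1},{"dx":0.08,"dy":0.001,"dz":0,"rx":0,"ry":0,"rz":0,"grip":1}]'
python3 -m creep '[{"dx":0.006,"dy":0,"dz":0,"rx":0,"ry":0,"rz":0,"grip":1},{"dx":0.01,"dy":0,"dz":0,"rx":0,"ry":0,"rz":0,"grip":1},{"dx":0.014,"dy":0,"dz":0,"rx":0,"ry":0,"rz":0,"grip":1},{"dx":0.018,"dy":0,"dz":0,"rx":0,"ry":0,"rz":0,"grip":1},{"dx":0.022,"dy":0,"dz":0,"rx":0,"ry":0,"rz":0,"grip":1}]'
```

```text
clock: 45.05
eef_pos: [449.7, 27.6, 53.6]
tool_rot: [3.141, 0.0, -3.128]
force: [0.0, 0.9, -1.2]
width: 18.2
gripper_force: 60.4
clock: 45.68
eef_pos: [472.4, 27.9, 53.3]
tool_rot: [-3.141, -0.001, -3.128]
force: [-0.0, -0.7, -1.4]
width: 18.5
gripper_force: 60.4
clock: 46.3
eef_pos: [504.9, 28.3, 53.3]
tool_rot: [-3.141, -0.001, -3.128]
force: [-0.4, -0.1, -1.9]
width: 18.6
gripper_force: 60.4
clock: 46.92
eef_pos: [509.0, 28.1, 52.8]
tool_rot: [-3.14, -0.008, -3.127]
force: [-12.4, 1.1, 3.3]
width: 18.4
gripper_force: 61.1
```

```bash
python3 -m creep '[{"dx":-0.006,"dy":0,"dz":-0.003,"rx":0,"ry":0,"rz":0,"grip":1},{"dx":-0.006,"dy":0,"dz":-0.003,"rx":0,"ry":0,"rz":0,"grip":0.4},{"dx":-0.006,"dy":0,"dz":0,"rx":0,"ry":0,"rz":0,"grip":-0.2},{"dx":-0.006,"dy":0,"dz":0,"rx":0,"ry":0,"rz":0,"grip":-0.2},{"dx":-0.006,"dy":0,"dz":0.04,"rx":0,"ry":0,"rz":0,"grip":-0.2}]'
python3 -m creep '[{"dx":0,"dy":0,"dz":0.1,"rx":0,"ry":0,"rz":0,"grip":-0.2},{"dx":0,"dy":0,"dz":0.22,"rx":0,"ry":0,"rz":0,"grip":0.5},{"dx":0,"dy":0,"dz":0.32,"rx":0,"ry":0,"rz":0,"grip":1},{"dx":0,"dy":0,"dz":0.32,"rx":0,"ry":0,"rz":0,"grip":1},{"dx":0,"dy":0,"dz":0.32,"rx":0,"ry":0,"rz":0,"grip":1}]'
python3 -m creep '[{"dx":0.12,"dy":0.003,"dz":0,"rx":0,"ry":0,"rz":0,"grip":1},{"dx":0.23,"dy":0.005,"dz":-0.01,"rx":0,"ry":0,"rz":0,"grip":1},{"dx":0.276,"dy":0.005,"dz":-0.05,"rx":0,"ry":0,"rz":0,"grip":1},{"dx":0.276,"dy":0.005,"dz":-0.09,"rx":0,"ry":0,"rz":0,"grip":1},{"dx":0.276,"dy":0.005,"dz":-0.1,"rx":0,"ry":0,"rz":0,"grip":1}]'
python3 -m creep '[{"dx":0.005,"dy":0,"dz":-0.015,"rx":0,"ry":0,"rz":0,"grip":1},{"dx":0.015,"dy":0,"dz":-0.03,"rx":0,"ry":0,"rz":0,"grip":1},{"dx":0.025,"dy":0,"dz":-0.05,"rx":0,"ry":0,"rz":0,"grip":1},{"dx":0.035,"dy":0,"dz":-0.07,"rx":0,"ry":0,"rz":0,"grip":1},{"dx":0.04,"dy":0,"dz":-0.085,"rx":0,"ry":0,"rz":0,"grip":1}]'
python3 -m creep '[{"dx":0.005,"dy":0,"dz":-0.015,"rx":0,"ry":0,"rz":0,"grip":1},{"dx":0.008,"dy":0,"dz":-0.03,"rx":0,"ry":0,"rz":0,"grip":1},{"dx":0.01,"dy":0,"dz":-0.045,"rx":0,"ry":0,"rz":0,"grip":1},{"dx":0.01,"dy":0,"dz":-0.058,"rx":0,"ry":0,"rz":0,"grip":1},{"dx":0.01,"dy":0,"dz":-0.065,"rx":0,"ry":0,"rz":0,"grip":1}]'
```

```text
clock: 47.55
eef_pos: [510.7, 28.2, 69.4]
tool_rot: [-3.141, -0.002, -3.128]
force: [0.8, 0.3, 0.6]
width: 51.2
gripper_force: 0.0
clock: 48.18
eef_pos: [510.9, 27.9, 197.5]
tool_rot: [-3.141, -0.001, -3.128]
force: [-0.2, -0.2, -1.0]
width: -0.0
gripper_force: 0.0
clock: 48.8
eef_pos: [619.2, 30.1, 155.2]
tool_rot: [-3.141, -0.005, -3.127]
force: [-1.1, -0.6, 0.1]
width: 0.1
gripper_force: 0.0
clock: 49.42
eef_pos: [641.5, 30.6, 125.2]
tool_rot: [3.141, 0.007, -3.129]
force: [4.3, -1.1, 5.7]
width: 0.2
gripper_force: 2.7
clock: 50.05
eef_pos: [641.9, 30.6, 99.9]
tool_rot: [-3.14, 0.001, -3.128]
force: [-4.4, -4.0, 29.2]
width: -0.2
gripper_force: 14.8
```

All four levers are down. I'll back off and take one composite to verify the collets and measure the pedal.

```bash
python3 -m creep '[{"dx":-0.01,"dy":0,"dz":0.1,"rx":0,"ry":0,"rz":0,"grip":1},{"dx":-0.1,"dy":0,"dz":0.24,"rx":0,"ry":0,"rz":0,"grip":1},{"dx":-0.22,"dy":0,"dz":0.35,"rx":0,"ry":0,"rz":0,"grip":1},{"dx":-0.34,"dy":0,"dz":0.4,"rx":0,"ry":0,"rz":0,"grip":1},{"dx":-0.44,"dy":0,"dz":0.4,"rx":0,"ry":0,"rz":0,"grip":1}]'
python3 - <<'E'
from h import *
t,s=snap("top","t20"),snap("side","s20")
a=cv2.resize(t["im"][115:175,155:205],(400,480),interpolation=cv2.INTER_CUBIC)[:300] if 0 else cv2.resize(t["im"][115:170,150:220],(382,300),interpolation=cv2.INTER_CUBIC)
b=cv2.resize(s["im"][220:275,135:205],(382,300),interpolation=cv2.INTER_CUBIC)
d=cv2.resize(s["im"][140:240,180:307],(382,300),interpolation=cv2.INTER_CUBIC)
e=cv2.resize(t["im"][135:235,225:352],(382,300),interpolation=cv2.INTER_CUBIC)
cv2.imwrite("pics/m20.png",np.vstack([np.hstack([a,b]),np.hstack([e,d])]))
print(ctrl.read_state()["eef_pos"])
E
```

```text
clock: 50.68
eef_pos: [462.5, 30.1, 257.7]
tool_rot: [-3.14, -0.002, -3.128]
force: [0.9, 0.3, -0.0]
width: -0.0
gripper_force: 0.0
[459.7050252   28.87886775 256.55000118]
```

View pics/m20.png

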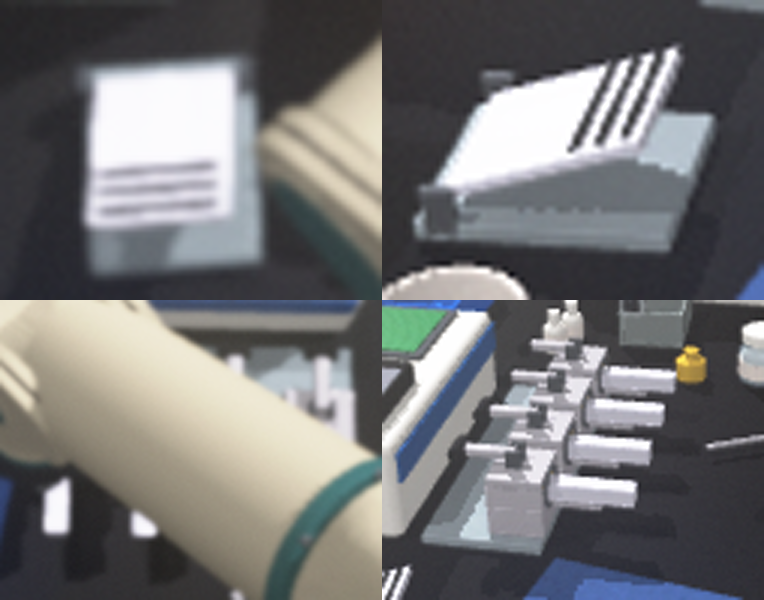

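All four levers are level with the bars equally home (lower right crop). The pedal plate's near corners are at top crop (90,225)/(235,212) and side crop (256,155)/(298,48). Triangulating:

```bash
python3 - <<'E'
from h import *
t,s=cal("top"),cal("side"); k=5.457
T=lambda a:np.array(a)/k+[150,115]-.4
S=lambda a:np.array(a)/k+[135,220]-.4
for n,a,b in[("near-left",(90,225),(256,155)),("near-right",(235,212),(298,48)),("rib mid L",(98,190),(219,152)),("rib mid R",(216,183),(262,60))]:
    X,e=tri([(t,T(a)),(s,S(b))]); print(n,np.round(X,1),np.round(e,1))
print([np.round(onz(t,[T(a)],30)[0]) for a in((95,72),(238,68))])
E
```

```text
near-left [627.5 278.7  55.5] [0.2 0.3]
near-right [637.3 195.3  58.9] [0.2 0.2]
rib mid L [648.9 276.4  52.8] [0.5 0.7]
rib mid R [653.5 207.4  58.1] [0.6 0.7]
[array([733., 291.,  30.]), array([739., 206.,  30.])]
```

```bash
python3 -m creep '[{"dx":0.09,"dy":0.1,"dz":0,"rx":0,"ry":0,"rz":0,"grip":1},{"dx":0.18,"dy":0.2,"dz":0,"rx":0,"ry":0,"rz":0,"grip":1},{"dx":0.27,"dy":0.3,"dz":-0.05,"rx":0,"ry":0,"rz":0,"grip":1},{"dx":0.36,"dy":0.4,"dz":-0.1,"rx":0,"ry":0,"rz":0,"grip":1},{"dx":0.45,"dy":0.5,"dz":-0.18,"rx":0,"ry":0,"rz":0,"grip":1}]'
python3 -m creep '[{"dx":0.012,"dy":0.02,"dz":-0.1,"rx":0,"ry":0,"rz":0,"grip":1},{"dx":0.012,"dy":0.02,"dz":-0.2,"rx":0,"ry":0,"rz":0,"grip":1},{"dx":0.012,"dy":0.02,"dz":-0.24,"rx":0,"ry":0,"rz":0,"grip":1},{"dx":0.012,"dy":0.02,"dz":-0.25,"rx":0,"ry":0,"rz":0,"grip":1},{"dx":0.012,"dy":0.02,"dz":-0.25,"rx":0,"ry":0,"rz":0,"grip":1}]'
```

```text
clock: 51.4
eef_pos: [646.5, 231.2, 183.5]
tool_rot: [-3.14, -0.002, -3.129]
force: [0.4, 0.4, 0.8]
width: 0.2
gripper_force: 0.0
clock: 52.02
eef_pos: [650.8, 238.5, 86.5]
tool_rot: [3.141, 0.0, -3.129]
force: [-0.0, 0.6, -0.1]
width: 0.1
gripper_force: 0.0
```

Above the pad now; pressing gently.

```bash
python3 -m creep '[{"dx":0,"dy":0,"dz":-0.04,"rx":0,"ry":0,"rz":0,"grip":1},{"dx":0,"dy":0,"dz":-0.07,"rx":0,"ry":0,"rz":0,"grip":1},{"dx":0,"dy":0,"dz":-0.09,"rx":0,"ry":0,"rz":0,"grip":1},{"dx":0,"dy":0,"dz":-0.11,"rx":0,"ry":0,"rz":0,"grip":1},{"dx":0,"dy":0,"dz":-0.125,"rx":0,"ry":0,"rz":0,"grip":1}]'
python3 -m creep '[{"dx":0,"dy":0,"dz":-0.01,"rx":0,"ry":0,"rz":0,"grip":1},{"dx":0,"dy":0,"dz":-0.016,"rx":0,"ry":0,"rz":0,"grip":1},{"dx":0,"dy":0,"dz":-0.022,"rx":0,"ry":0,"rz":0,"grip":1},{"dx":0,"dy":0,"dz":-0.026,"rx":0,"ry":0,"rz":0,"grip":1},{"dx":0,"dy":0,"dz":-0.026,"rx":0,"ry":0,"rz":0,"grip":1}]'
```

```text
clock: 52.65
eef_pos: [649.4, 238.4, 35.3]
tool_rot: [-3.141, -0.002, -3.128]
force: [-5.2, -2.6, 6.8]
width: 0.2
gripper_force: 3.0
clock: 53.28
eef_pos: [648.7, 238.4, 28.0]
tool_rot: [-3.14, -0.003, -3.128]
force: [-10.5, -5.6, 22.9]
width: -0.4
gripper_force: 11.1
```

```bash
python3 -m creep '[{"dx":0,"dy":0,"dz":-0.004,"rx":0,"ry":0,"rz":0,"grip":1},{"dx":0,"dy":0,"dz":-0.007,"rx":0,"ry":0,"rz":0,"grip":1},{"dx":0,"dy":0,"dz":-0.007,"rx":0,"ry":0,"rz":0,"grip":1},{"dx":0,"dy":0,"dz":-0.007,"rx":0,"ry":0,"rz":0,"grip":1},{"dx":0,"dy":0,"dz":-0.007,"rx":0,"ry":0,"rz":0,"grip":1}]'
python3 -m creep '[{"dx":0,"dy":0,"dz":0,"rx":0,"ry":0,"rz":0,"grip":1},{"dx":0,"dy":0,"dz":0,"rx":0,"ry":0,"rz":0,"grip":1},{"dx":0,"dy":0,"dz":0,"rx":0,"ry":0,"rz":0,"grip":1},{"dx":0,"dy":0,"dz":0,"rx":0,"ry":0,"rz":0,"grip":1},{"dx":0,"dy":0,"dz":0,"rx":0,"ry":0,"rz":0,"grip":1}]'
python3 -c "
from h import *
s=snap('side','s21')"
```

```text
clock: 53.9
eef_pos: [648.7, 238.4, 27.5]
tool_rot: [-3.139, -0.002, -3.128]
force: [-13.5, -8.7, 35.4]
width: -0.1
gripper_force: 17.2
clock: 54.52
eef_pos: [648.7, 238.4, 27.5]
tool_rot: [-3.139, -0.002, -3.128]
force: [-13.9, -6.8, 35.1]
width: 0.2
gripper_force: 17.2
```

It's on the stop (force rising with z stuck at 27.5) and held over 1 s. Letting it up and moving clear.

```bash
python3 -m creep '[{"dx":0,"dy":0,"dz":0.03,"rx":0,"ry":0,"rz":0,"grip":1},{"dx":0,"dy":0,"dz":0.07,"rx":0,"ry":0,"rz":0,"grip":1},{"dx":0,"dy":0,"dz":0.15,"rx":0,"ry":0,"rz":0,"grip":1},{"dx":0,"dy":0,"dz":0.27,"rx":0,"ry":0,"rz":0,"grip":1},{"dx":0,"dy":0,"dz":0.4,"rx":0,"ry":0,"rz":0,"grip":1}]'
python3 -m creep '[{"dx":-0.08,"dy":0,"dz":0.1,"rx":0,"ry":0,"rz":0,"grip":1},{"dx":-0.2,"dy":0,"dz":0.15,"rx":0,"ry":0,"rz":0,"grip":1},{"dx":-0.32,"dy":0,"dz":0.15,"rx":0,"ry":0,"rz":0,"grip":1},{"dx":-0.32,"dy":0,"dz":0.15,"rx":0,"ry":0,"rz":0,"grip":1},{"dx":-0.32,"dy":0,"dz":0.15,"rx":0,"ry":0,"rz":0,"grip":1}]'
python3 - <<'E'
from h import *
s=snap("side","s22"); a=s["im"][130:280,135:335]; b=cv2.imread("pics/s21.png")[130:280,135:335]
cv2.imwrite("pics/m22.png",np.vstack([cv2.resize(k,(400,300),interpolation=cv2.INTER_CUBIC) for k in(b,a)]))
E
```

```text
clock: 55.2
eef_pos: [650.1, 237.9, 182.8]
tool_rot: [-3.141, -0.002, -3.128]
force: [0.8, -0.7, -0.2]
width: 0.2
gripper_force: 0.0
clock: 55.82
eef_pos: [523.3, 237.9, 242.2]
tool_rot: [-3.141, 0.0, -3.129]
force: [-0.4, 0.0, -0.5]
width: 0.0
gripper_force: 0.0
```

View pics/m22.png

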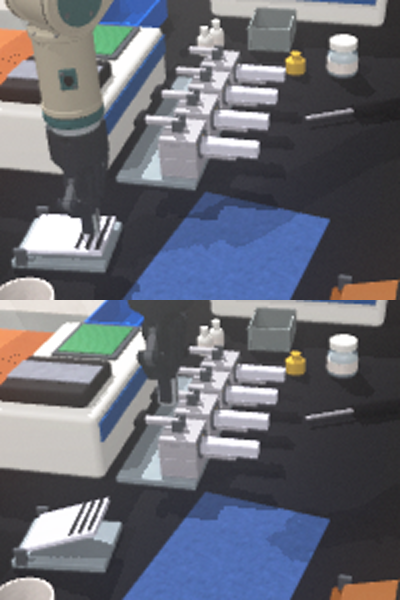

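The upper image shows the pedal fully down (65,240). In the lower one it has sprung back up (65,530), the four bars are clamped and the levers are level, and the bystanders in view are standing where they were. The robot is clear, so I'm handing in.

```bash
python3 -c "
from cell import ctrl
print(ctrl.finish_job())"
```

```text
the job is handed in; nothing more can be done
None
```

I loaded and clamped all four bars in collets 1 to 4, pressed the silver pedal to its stop for over a second, let it spring back up, and handed the job in at about 56 s; the hand-in returned no verdict.

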